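Slacken the vial infeed's ratchet take-up and set its pawl again

TASK

Slacken the belt take-up of the vial infeed: throw the holding pawl up and over so that it stays open, wind the ratchet wheel back (anticlockwise from above) by its crank knob until its lug bears firmly on the sprung stop without forcing it, then lower the pawl gently back onto the teeth, without pressing it down, and let go. Never force the wheel against the pawl, and leave the vials on the base plate where they stand.

Things in the scene. Friction and masses are not known exactly. Their poses are not given: they have to be found in the camera images.
- base: aluminium base plate of the belt take-up, 260 x 250 mm, 12 mm thick, fixed on the table. Origin: on the upright wheel axis, at table height; x axis towards the conveyor end, y towards the pawl side, z up. 'Base x, y' below are in this frame.
- wheel: steel ratchet wheel lying flat, disc radius 75 mm, 20 saw teeth on its upper face (radius 58 to 74, tops 41 mm above the table). Origin as base; x axis through crank knob and lug. Backwards is anticlockwise from above; the pawl blocks it. Friction holds it where it is left; turning back takes about 2 N at the knob, 5 N if quick; forwards 6 N. It starts 0.9 to 2.3 rad short of the stop.
- crank_grip (a point): centre of the crank knob: an upright steel cylinder 20 mm in diameter, from 41 to 87 mm above the table, 50 mm from the wheel axis, spinning freely on its own pin as the wheel turns. This point lies 68 mm above the table.
- lug_tip (a point): outer end, mid-height, of the wheel's lug: a steel finger 12 mm wide on the rim below the knob, out to 97 mm from the wheel axis, 22 to 33 mm above the table. Its anticlockwise side meets the stop's buffer.
- pawl: steel holding pawl, 140 g: an arm 70 mm long, 13 mm wide, hinged on a level pin at its origin (base x -70, y 68, 58 mm above the table). Arm along its x axis (base +x when down), hinge line along y. It swings up and over towards base -x, 120 degrees to its end stop; past about 100 degrees it stays open by its weight, else it falls back.
- pawl_nose (a point): tip of the pawl's nose, which hangs from the arm's end into the teeth, 67 mm along the arm and 23 mm below it. On the teeth the arm stands at 0 to 7 degrees, wherever along a tooth the nose comes down; that counts as down. Pressing the nose down on a tooth with over 30 N is forcing it.
- pawl_bar (a point): grip point on the pawl's lifting bar: a round bar 10 mm in diameter that sticks 50 mm out of the arm's side along base +y, 55 mm from the hinge line, level with it when down. This point is 28 mm clear of the arm's side, 22 mm from the bar's free end. Only the base plate is below it. The bar turns in a pinch as it swings.
- stop_ring: ring track round the wheel, origin and axes as the base. On it a steel block (16 mm wide, 41 mm high, at radius 79 to 109 mm) is clamped at a place not measured: the black sprung buffer on its clockwise side first touches the lug when the wheel's x axis is between -0.25 and 0.35 rad from base x (anticlockwise positive).
- ring_track (a point): point on the ring track at base +x, 98 mm from the wheel axis. The stop's buffer gives 3.5 N per mm, 8 mm at most. Firm bearing is 3 N or more on it (about 7 N at the knob); more than 15 N (about 27 N at the knob) forces it. When the knob is let go, friction keeps the lug on the buffer.
- vial_a: capped glass vial, 24 mm in diameter, 50 mm high, standing on the base plate near its corner at base -x, -y; origin at its foot
- vial_b: the same, near the corner at base +x, -y; origin at its foot
- vial_c: the same, near the corner at base +x, +y; origin at its foot

How it is judged:
On the way, in this order (a step that is already met when the one before it is completed fails the run):
1. the pawl is thrown over past upright and stays open (angle between pawl's own z axis and vertical above 1.75 rad), for 0.3 s.
2. with the pawl open, the wheel's lug is pressed on the stop's buffer with at least 3 N (contact force between wheel and stop_ring above 3 N and angle between pawl's own z axis and vertical above 1.5 rad), for 0.2 s.
At the end, for the whole second after the job is handed in: the pawl lies down on the teeth again (within 0.2 rad of level), the wheel's lug still rests on the stop's buffer (more than 0.3 N), wheel and pawl are still (angle between pawl's own z axis and vertical below 0.2 rad and contact force between wheel and stop_ring above 0.3 N and angular speed of each of wheel, pawl below 0.1 rad/s); the robot touches nothing.
It fails at once if the stop is forced: more than 15 N between wheel and stop (contact force between wheel and stop_ring above 15 N).
It fails at once if the wheel is forced against the pawl: more than 30 N between them (contact force between pawl and wheel above 30 N).
It fails at once if a vial on the base plate is shifted by more than 25 mm (distance of any of vial_a, vial_b, vial_c from where it was at the start of the episode above 0.025 m).
It also fails if it takes over 70 s, if anything falls off the work surface, if the arm or the gripper's body presses on something with over 40 N, if the wrist force passes 120 N, or if a joint passes its speed limit or range.

ROBOT

A 6-joint arm with a two-finger parallel gripper is mounted at the origin on the work surface. World frame = base frame: x ahead of the robot, y to its left, z up, the work surface at z = 0. Lengths are in m, angles in rad, forces in N, time in s.
With the tool pointing down it reaches from about 0.3 to 0.75 m from the base axis. Payload 8.5 kg.
Tool frame: the origin (TCP) lies on the centre line of the jaws, within the pads' length; the fingertips stand 11 mm ahead of it and the grasp point (between the pads) lies 8 mm behind it; x points along the fingers, y is the direction in which the jaws open and shut, and the axes are right-handed (so a half turn about x gives the same grasp; the last joint's range is limited). The gripper opens to 85 mm and grips with 20 to 120 N. Pads are 22 mm wide; open, the fingers measure 114 mm over their backs; the gripper's body (76 mm by 85 mm) begins 54 mm behind the grasp point. The pads swing forward as they close: fully open they stand 13 mm farther back than shut.
Start: joints at [1.113, 0.381, 1.297, -0, 1.464, -0.215], TCP at [0.132, 0.534, 0.204] pointing down, gripper open.
Joint ranges: [-3.11, 3.11], [-0.89, 2.33], [0.22, 2.48], [-1.42, 4.56], [0.17, 2.85], [-2.88, 2.88]. Speed limits (rad/s): [2.39, 2.39, 3.14, 3.14, 3.14, 3.14].

INTERFACE

Orientations are given as a unit quaternion [w, x, y, z].
In Python, from bench import robot gives the robot as it stands.
- The arm moves only by the shell command python3 -m inch 'ROWS' [OPENING]. ROWS is JSON, one flat list of numbers, 4 for each row, row after row: the shift along the tool's x, y, z in cm, then the turn about the tool's x in rad. A call has 1 to 8 rows; each row is the pose to reach, as a shift and turn from the pose commanded when the call began, along the tool's axes at that moment; what a row does not reach only later rows make up. A row lasts 1/8 s, in which the tool goes at most 62.5 mm and 10.7 degrees, less where a joint would pass 70% of its speed; a pose out of reach is approached as far as the arm can. A call with a gripper value outside its range is refused whole. OPENING is the closure, from -1 (fully open) to 1 (shut), set as the call begins (- or left out, the last holds). The fingers move at their own pace and stop on an object; the grip force is fixed at half the most. Time passes only in rows, so rows that repeat a pose let the fingers close. It gives the time, the measured TCP pose, the force and the opening at its end, in the units of the state.
- robot.sense(): the state, without advancing time (a new reading comes with each control period).
- robot.camera(name): name is "scene" or "top" or "wrist"; returns the picture (400x640x3 uint8, red, green, blue); there is no depth.
- robot.calibration(name): a dict with "camera_matrix" (3x3 intrinsics, pixels), "extrinsics" (4x4, takes a point from world to camera coordinates); the wrist camera has in their place "tool_from_camera" (4x4, takes a point from camera to tool coordinates, whose origin is the TCP and whose axes are the tool frame's). Camera axes: x right, y down, z forward; pixel columns grow to the right and rows downward; lengths in m; the calibration is good to about 2 mm. A picture is of the moment at which its call begins: read the wrist's pose just before it. calibration takes no time and is no camera call.
- robot.close_job(): hands the job in, once; it reports no verdict.
The state is a dict: "time": time; "joint_pos": joint angles; "dq": joint speeds; "joint_torque": joint torques, N m; "eef_pos": TCP position; "orientation": TCP orientation; "wrist_force": force on the tool from outside, world axes, zero at the start; "wrist_torque": the same for the moment, N m; "width": opening from 0.0 (shut) to 1.0 (fully open).
Only numpy, scipy, OpenCV 4.12 (cv2) and the standard library are available. Lean on these libraries where they do the work, as an engineer would, in place of code of your own. Each camera call takes 0.05 s, during which the arm holds its last target.

## Working session

There is one attempt and no reset: what is moved stays moved. The work goes in short steps, Python scripts to look and compute and a shell command to move; the robot and the scene stay as the last step left them, time stands still between calls to the robot, and variables do not carry over. Pictures are saved under pics/ and viewed, and the job is handed in when it is done.

```bash
ls; mkdir -p pics; python3 - <<'E'
from bench import robot
import cv2,json
s=robot.sense();print(s)
for n in("scene","top","wrist"):
    print(n,robot.calibration(n))
for n in("scene","top"):
    cv2.imwrite(f"pics/{n}0.png",robot.camera(n)[:,:,::-1])
E
```

```text
pics
{'time': 0.0, 'joint_pos': array([ 1.11267237e+00,  3.81227463e-01,  1.29827910e+00, -6.31808726e-06,
        1.46357312e+00, -2.15269176e-01]), 'dq': array([ 0.0018971 , -0.0003172 , -0.00108302,  0.00121874,  0.00026994,
       -0.00058523]), 'joint_torque': array([-2.65087544e-05, -4.48460126e+01, -2.31278801e+01, -2.40082236e-04,
        4.77790614e-03, -8.34990573e-06]), 'eef_pos': array([0.13209859, 0.5335593 , 0.20298872]), 'orientation': array([ 0.70172842,  0.08515407,  0.70207161, -0.08614798]), 'wrist_force': array([ 0.4049135 , -0.23110271, -0.41405837]), 'wrist_torque': array([ 0.05024599, -0.05959617, -0.02339277]), 'width': 1.0037233482787555}
scene {'camera_matrix': array([[431.85941243,   0.        , 326.89351392],
       [  0.        , 431.85941243, 195.97243637],
       [  0.        ,   0.        ,   1.        ]]), 'extrinsics': array([[-0.13121631,  0.99134059, -0.00511064,  0.02462491],
       [ 0.83994865,  0.10843652, -0.53172154, -0.4541806 ],
       [-0.52656296, -0.07406321, -0.84690382,  1.04049987],
       [ 0.        ,  0.        ,  0.        ,  1.  
[... 288 characters left out ...]
0337686, -0.07020727,  0.61445284],
       [ 0.07022159, -0.0043293 , -0.99752202,  0.8382441 ],
       [ 0.        ,  0.        ,  0.        ,  1.        ]])}
wrist {'camera_matrix': array([[338.10589293,   0.        , 320.96940256],
       [  0.        , 338.10589293, 204.09623417],
       [  0.        ,   0.        ,   1.        ]]), 'tool_from_camera': array([[ 8.38675810e-04, -2.81995369e-01,  9.59415399e-01,
        -1.70629112e-01],
       [ 9.99999648e-01,  2.11947281e-04, -8.11856224e-04,
         2.74519669e-04],
       [ 2.55942098e-05,  9.59415743e-01,  2.81995447e-01,
        -7.11588397e-02],
       [ 0.00000000e+00,  0.00000000e+00,  0.00000000e+00,
         1.00000000e+00]])}
```

View pics/scene0.png

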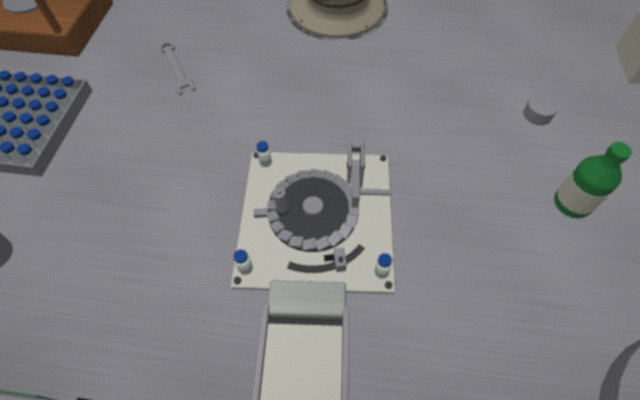

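View pics/top0.png

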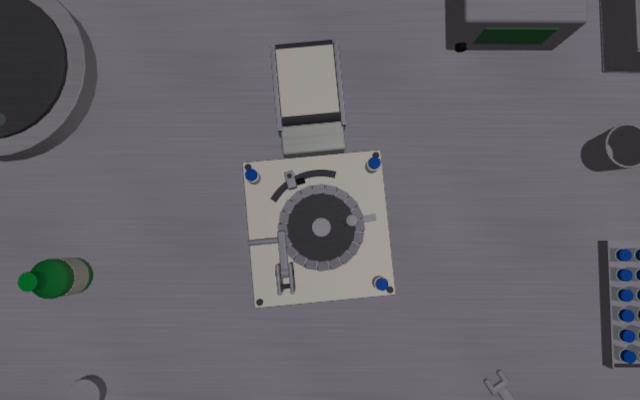

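```bash
python3 - <<'E'
import cv2
a=cv2.imread("pics/top0.png")[140:320,230:410];cv2.imwrite("pics/top0c.png",cv2.resize(a,(720,720),interpolation=3)[:600] if 0 else cv2.resize(a,(590,590),interpolation=cv2.INTER_CUBIC))
a=cv2.imread("pics/scene0.png")[130:300,220:405];cv2.imwrite("pics/scene0c.png",cv2.resize(a,None,fx=3.5,fy=3.5,interpolation=cv2.INTER_CUBIC))
E
```

```text
(no output)
```

View pics/top0c.png

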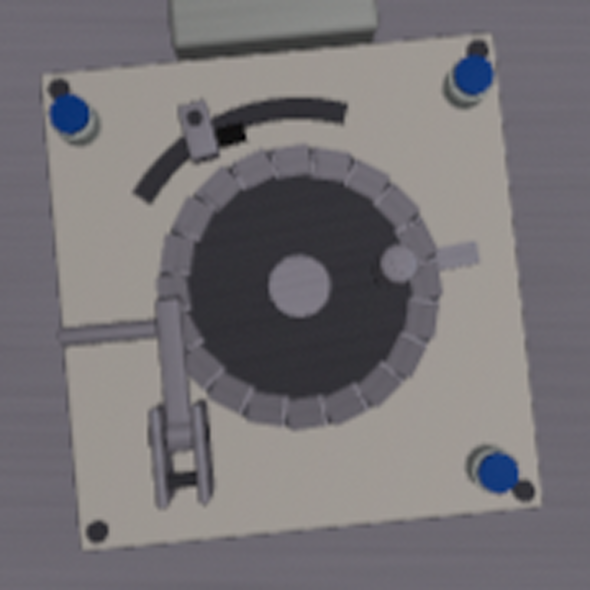

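View pics/scene0c.png

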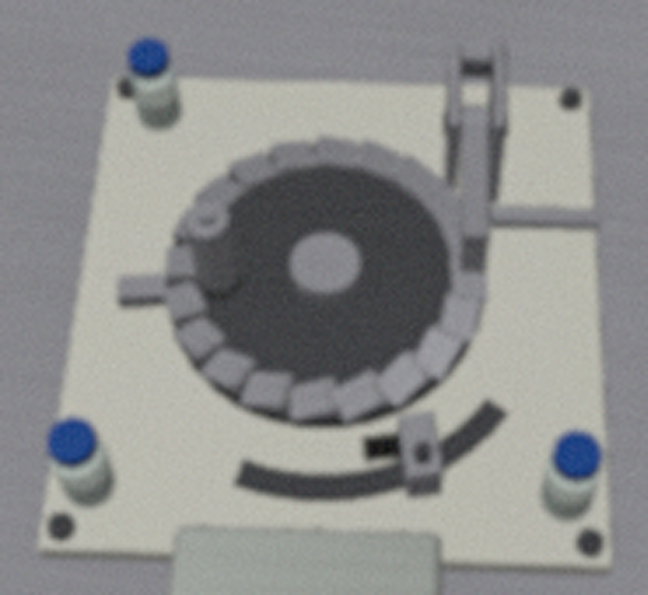

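```bash
cat > h.py <<'E'
import numpy as np
from bench import robot
def ray(n,uv):
    c=robot.calibration(n);K=c["camera_matrix"];E=c["extrinsics"]
    R=E[:3,:3];t=E[:3,3];d=R.T@np.linalg.inv(K)@np.array([uv[0],uv[1],1.]);return -R.T@t,d
def atz(n,uv,z):
    o,d=ray(n,uv);return (o+d*(z-o[2])/d[2])
def proj(n,p):
    c=robot.calibration(n);K=c["camera_matrix"];E=c["extrinsics"]
    q=K@(E[:3,:3]@np.asarray(p)+E[:3,3]);return q[:2]/q[2]
def T(u,v): return (230+u/3.278-.5+.15,140+v/3.278-.35)
def S(u,v): return (220+u/3.5-.36,130+v/3.5-.36)
E
python3 - <<'E'
from h import *
np.set_printoptions(precision=4,suppress=True)
for f,n,L in((T,"top",[(42,73),(491,35),(541,508),(83,549)]),(S,"scene",[(612,567),(40,550),(112,78),(588,88)])):
    P=np.array([atz(n,f(*p),.012) for p in L])[:,:2]
    print(n,P.tolist(),P.mean(0)); print([np.linalg.norm(P[i]-P[(i+1)%4]) for i in range(4)])
    e=(P[0]-P[3])+(P[1]-P[2]);print("yaw",np.arctan2(e[1],e[0]))
for n,f,L in(("top",T,dict(hub=(299,286,.041),knob=(399,264,.087),lug=(479,253,.033),hingeL=(163,505,.058),barend=(62,336,.058))),("scene",S,dict(hub=(325,263,.041),knob=(209,219,.087),lug=(120,290,.033),barend=(596,218,.058)))):
  for k,p in L.items(): print(n,k,atz(n,f(*p[:2]),p[2]))
E
```

```text
top [[0.6975833418393759, 0.16959408416150124], [0.7195744758105121, -0.07641434024475317], [0.46257031900627765, -0.10174314887067831], [0.44017505838937265, 0.14412650888439016]] [0.58   0.0339]
[np.float64(0.2469893820636512), np.float64(0.25824926942987525), np.float64(0.24688749725875872), np.float64(0.25866507645828907)]
yaw 0.09842732501442794
scene [[0.697838460002179, 0.1702725013179574], [0.7222610858630157, -0.07592911968883238], [0.46527822976343614, -0.10257242549133987], [0.4401079106701124, 0.1452624398534691]] [0.5814 0.0343]
[np.float64(0.24740998937049682), np.float64(0.2583603183021401), np.float64(0.24910974578233452), np.float64(0.2589411887542542)]
yaw 0.10001878551571512
top hub [0.5806 0.0291 0.041 ]
top knob [ 0.5902 -0.0198  0.087 ]
top lug [ 0.5986 -0.0665  0.033 ]
top hingeL [0.4684 0.0983 0.058 ]
top barend [0.554  0.1507 0.058 ]
scene hub [0.5799 0.0287 0.041 ]
scene knob [ 0.5914 -0.019   0.087 ]
scene lug [ 0.6018 -0.0644  0.033 ]
scene barend [0.5504 0.15   0.058 ]
```

```bash
cat >> h.py <<'E'
from scipy.spatial.transform import Rotation as Rn
H=np.array([.580,.029]);YAW=.099
def b2w(x,y,z):
    c,s=np.cos(YAW),np.sin(YAW);return np.array([H[0]+c*x-s*y,H[1]+s*x+c*y,z])
def pose():
    s=robot.sense();q=s["orientation"];return s,s["eef_pos"],Rn.from_quat([q[1],q[2],q[3],q[0]]).as_matrix()
def st():
    s,p,R=pose();print("t",round(s["time"],2),"p",p.round(4),"y-yaw",round(np.arctan2(R[1,1],R[0,1]),3),"x",R[:,0].round(3),"F",s["wrist_force"].round(1),"w",round(s["width"],3),"q",s["joint_pos"].round(2))
def go(target,yyaw=None):
    "cm shift in tool axes & turn"
    s,p,R=pose();d=R.T@(np.asarray(target)-p)*100
    t=0
    if yyaw is not None:
        v=R.T@np.array([np.cos(yyaw),np.sin(yyaw),0]);t=np.arctan2(v[2],v[1])
    print("rows",d.round(2),round(t,3))
E
python3 - <<'E'
from h import *
np.set_printoptions(precision=4,suppress=True)
for k,p in dict(bufR=(246,132),bufRb=(243,143),bufRt=(243,123),blockTL=(178,107),blockTR=(205,98),blockBL=(196,163),blockBR=(219,155)).items():
    for z in(.0275,.041):
        w=atz("top",T(*p),z)[:2]-H; print(k,z,np.hypot(*w),np.arctan2(w[1],w[0])-YAW)
for k,p in dict(bufL=(365,447),blkbl=(407,496),blktl=(398,418),blktr=(436,410)).items():
    for z in(.0275,.041):
        w=atz("scene",S(*p),z)[:2]-H; print(k,z,np.hypot(*w),np.arctan2(w[1],w[0])-YAW)
st()
g=b2w(-.015,.1025,.058);print("bar",g, "tcp tgt",g-[0,0,.008])
go(g+[0,0,.06],YAW);go(g-[0,0,.008],YAW);go(g-[0,0,.008],YAW+np.pi)
E
```

```text
bufR 0.0275 0.08823188702789628 0.2301353554225853
bufR 0.041 0.08650801268509589 0.23386969531269888
bufRb 0.0275 0.08318975480611457 0.2712153065352616
bufRb 0.041 0.08155943857532738 0.2753369645011081
bufRt 0.0275 0.09335428147280551 0.22987112613115232
bufRt 0.041 0.09154908947132073 0.23339889613030676
blockTL 0.0275 0.11670808625866498 0.49260559884927635
blockTL 0.041 0.11462787809864139 0.49606491290330756
blockTR 0.0275 0.11369215032394278 0.36249500407346436
blockTR 0.041 0.11161015884523534 0.3657494401408271
blockBL 0.0275 0.08657960047661364 0.5926084523067423
blockBL 0.041 0.08501806238919579 0.5975203818370542
blockBR 0.0275 0.08300081125642897 0.4445607149690851
blockBR 0.041 0.08143636807981919 0.44928819829101607
bufL 0.0275 0.08798961037036701 0.24222945515072794
bufL 0.041 0.0939195576555651 0.23065611797205296
blkbl 0.0275 0.11494962803206601 0.35571611740238984
blkbl 0.041 0.12012139132478937 0.33931163719467095
blktl 0.0275 0.07929154200957868 0.4606426667143031
blktl 0.041 0.08502959573613539 0.4281188827097724
blktr 0.0275 0.08454500675226938 0.6634316377898413
blktr 0.041 0.0895118324193867 0.6164147914053489
t 0.1 p [0.1321 0.5336 0.2031] y-yaw 1.328 x [-0.001 -0.001 -1.   ] F [-0.3  0.7 -0.9] w 1.0 q [ 1.11  0.38  1.3  -0.    1.46 -0.22]
bar [0.5549 0.1295 0.058 ] tcp tgt [0.5549 0.1295 0.05  ]
rows [  8.53 -29.05  50.76] 1.229
rows [ 15.33 -29.04  50.76] 1.229
rows [ 15.33 -29.04  50.76] -1.913
```

```bash
python3 -m inch '[0,-2.9,5.1,0.12, 0,-5.8,10.2,0.25, 0,-8.7,15.2,0.37, 0,-11.6,20.3,0.49, 0,-14.5,25.4,0.61, 0,-17.4,30.4,0.74, 0,-20.3,35.5,0.86, 0,-23.2,40.6,0.98]' -1; python3 - <<'E'
from h import *
st();go(b2w(-.015,.1025,.108),YAW)
E
```

```text
time: 1.1
eef_pos: [0.4716, 0.2095, 0.2035]
orientation: [0.578, 0.407, 0.578, -0.407]
wrist_force: [1.6, 0.7, 0.6]
width: 0.997
t 1.1 p [0.4716 0.2095 0.2035] y-yaw 0.344 x [-0.  0. -1.] F [1.6 0.7 0.6] w 0.997 q [ 0.19  0.32  1.39  0.    1.43 -0.16]
rows [ 9.54  5.15 10.34] 0.245
```

```bash
python3 -m inch '[3,1.7,3.4,0.08, 6,3.4,6.9,0.16, 9.5,5.15,10.35,0.245, 9.5,5.15,10.35,0.245]'; python3 - <<'E'
from h import *
import cv2
st();go(b2w(-.015,.1025,.05),YAW)
for n in("wrist","scene"):
    a=robot.camera(n)[:,:,::-1];cv2.imwrite(f"pics/{n}1.png",a if n=="wrist" else cv2.resize(a[100:300,200:420],None,fx=2.7,fy=2.7,interpolation=2))
E
```

```text
time: 1.6
eef_pos: [0.5541, 0.1295, 0.1056]
orientation: [0.523, 0.473, 0.526, -0.476]
wrist_force: [0.2, 1.0, 0.5]
width: 0.995
t 1.6 p [0.5541 0.1295 0.1056] y-yaw 0.1 x [-0.006 -0.    -1.   ] F [0.2 1.  0.5] w 0.995 q [ 0.02  0.5   1.39 -0.    1.25 -0.08]
rows [5.56 0.12 0.01] 0.001
```

View pics/wrist1.png

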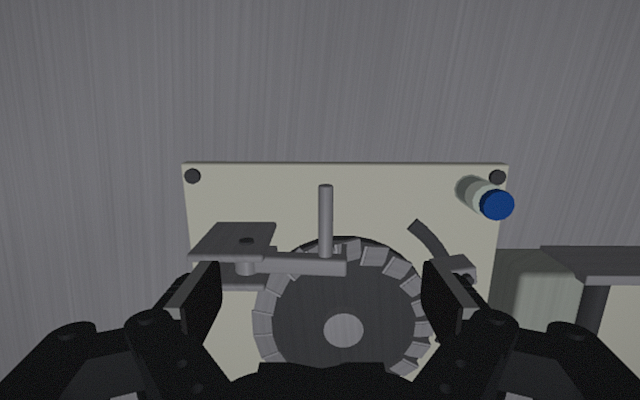

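View pics/scene1.png

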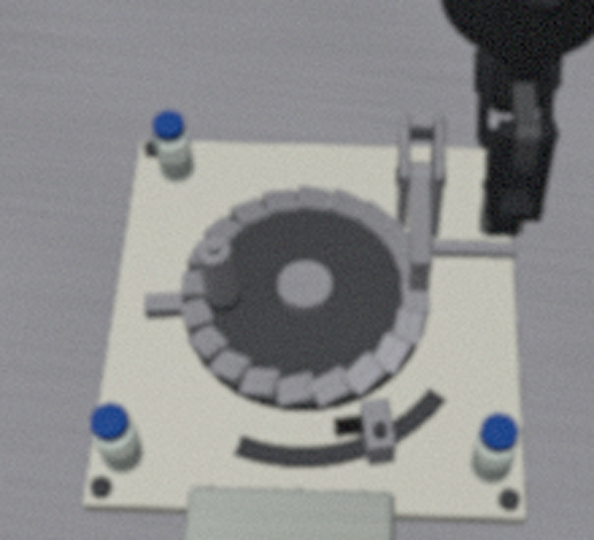

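```bash
python3 - <<'E'
from h import *
import cv2
s,p,R=pose();c=robot.calibration("wrist");Kc=c["camera_matrix"];M=c["tool_from_camera"]
def w(uv,z):
    d=R@M[:3,:3]@np.linalg.inv(Kc)@np.array([*uv,1.]);o=p+R@M[:3,3];return o+d*(z-o[2])/d[2]
Rb=np.array([[np.cos(YAW),np.sin(YAW)],[-np.sin(YAW),np.cos(YAW)]])
for k,uv,z in(("end",(325.5,187),.061),("root",(325.5,257),.058),("hub",(344,330),.041),("c1",(182,163),.012),("c2",(507,164),.012)):
    q=w(uv,z);print(k,q.round(4),(Rb@(q[:2]-H)).round(4))
cv2.imwrite("pics/w1c.png",cv2.resize(cv2.imread("pics/wrist1.png")[150:370,180:520],None,fx=2.3,fy=2.3))
E
```

```text
end [0.5554 0.151  0.061 ] [-0.0124  0.1238]
root [0.561  0.0992 0.058 ] [-0.0119  0.0717]
hub [0.5843 0.0274 0.041 ] [ 0.0041 -0.0021]
c1 [0.4416 0.1471 0.012 ] [-0.1261  0.1312]
c2 [0.6989 0.173  0.012 ] [0.1326 0.1316]
```

View pics/w1c.png

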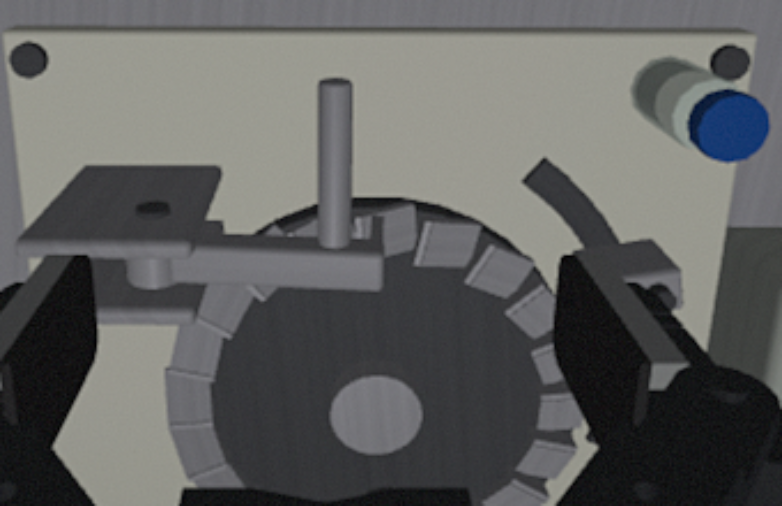

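```bash
sed -i 's/H=np.array(.*;Y/H=np.array([.5822,.0285]);Y/' h.py; python3 -m inch '[1.5,0.3,0,0, 3,0.3,0,0, 4.5,0.3,0,0, 5.55,0.3,0,0, 5.55,0.3,0,0]' && python3 -c "
from h import *
st();go(b2w(-.015,.1025,.05),YAW)"
```

```text
time: 2.33
eef_pos: [0.5568, 0.1317, 0.0522]
orientation: [0.525, 0.473, 0.526, -0.474]
wrist_force: [1.0, -0.1, -0.0]
width: 1.001
t 2.33 p [0.5568 0.1317 0.0522] y-yaw 0.103 x [-0.002 -0.    -1.   ] F [ 1.  -0.1 -0. ] w 1.001 q [ 0.03  0.57  1.45  0.    1.12 -0.08]
rows [0.22 0.01 0.27] 0.004
```

```bash
python3 -m inch '[0.1,0,0.2,0, 0.1,0,0.2,0]' && python3 -m inch '[0,0,0,0,0,0,0,0,0,0,0,0,0,0,0,0,0,0,0,0,0,0,0,0,0,0,0,0,0,0,0,0]' 1;  python3 -c "
from h import *
st();go(b2w(-.015,.1025,.05),YAW)"
```

```text
time: 2.58
eef_pos: [0.5577, 0.1295, 0.0525]
orientation: [0.525, 0.474, 0.525, -0.473]
wrist_force: [0.5, -0.3, -0.3]
width: 1.001
time: 3.58
eef_pos: [0.5574, 0.1296, 0.0521]
orientation: [0.525, 0.474, 0.525, -0.474]
wrist_force: [0.3, -0.4, 0.5]
width: -0.0
t 3.58 p [0.5574 0.1296 0.0521] y-yaw 0.103 x [-0.  0. -1.] F [ 0.3 -0.4  0.5] w -0.0 q [ 0.02  0.57  1.45  0.    1.12 -0.08]
rows [ 0.21 -0.03  0.06] 0.004
```

```bash
python3 - <<'E'
from h import *
import cv2
for n in("wrist","scene"):
    a=robot.camera(n)[:,:,::-1];cv2.imwrite(f"pics/{n}2.png",a if n=="wrist" else cv2.resize(a[130:280,280:440],None,fx=3.7,fy=3.7,interpolation=2))
E
```

```text
(no output)
```

View pics/wrist2.png

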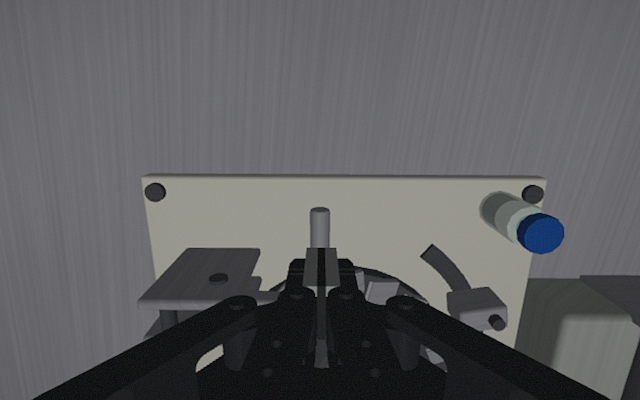

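View pics/scene2.png

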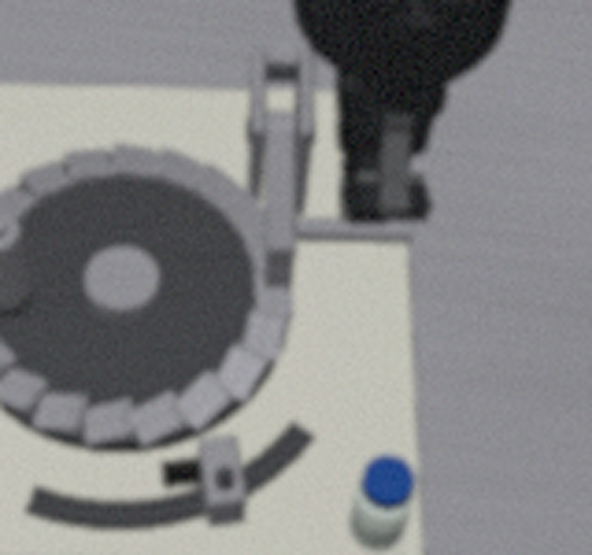

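```bash
python3 - <<'E'
from h import *
s,p,R=pose()
def c(q): u=proj("scene",q); return ((u-[280,130])*3.7).round(0)
print(p,"tcp",c(p),"tip",c(p-[0,0,.011]))
for y in(.0745,.1025,.1245):
  for z in (.058,): print(y,b2w(-.015,y,z),c(b2w(-.015,y,z)))
# bar two-view triangulation of end: 
import scipy.optimize as so
def tri(a,b):
    o1,d1=ray("top",a);o2,d2=ray("scene",b)
    A=np.c_[d1,-d2];k=np.linalg.lstsq(A,o2-o1,rcond=None)[0];print("tri",(o1+k[0]*d1).round(4),(o2+k[1]*d2).round(4))
tri(T(62,336),S(596,218));tri(T(62,336),(280+410/3.7,130+232/3.7));tri(T(158,329),S(492,214))
tri(T(399,264),S(209,219));tri(T(299,286),S(325,263))
E
```

```text
[0.55743382 0.12963645 0.05213405] tcp [357. 245.] tip [355. 258.]
0.0745 [0.55990999 0.10115264 0.058     ] [292. 235.]
0.1025 [0.55714252 0.12901553 0.058     ] [357. 237.]
0.1245 [0.55496807 0.15090781 0.058     ] [408. 238.]
tri [0.554  0.15   0.0637] [0.5541 0.1495 0.0636]
tri [0.554  0.1503 0.0614] [0.554  0.1511 0.0615]
tri [0.5577 0.1012 0.063 ] [0.5576 0.1027 0.0631]
tri [ 0.5903 -0.02    0.085 ] [ 0.5902 -0.0195  0.0849]
tri [0.5805 0.0291 0.0421] [0.5806 0.0288 0.0421]
```

```bash
python3 - <<'E'
from h import *
s,p,R=pose();c=robot.calibration("wrist");Kc=c["camera_matrix"];M=np.linalg.inv(c["tool_from_camera"])
def pw(t):
    q=Kc@(M[:3,:3]@np.array(t)+M[:3,3]);return (q[:2]/q[2]).round(0)
for t in((0,0,0),(.011,0,0),(.011,0,.011),(.011,0,-.011),(-.1,0,-.011),(-.0,0,-.011)):print(t,pw(t))
def pb(y,z=.058,x=-.015): return pw(R.T@(b2w(x,y,z)-p))
for y in(.0745,.1025,.1245):print(y,pb(y))
print("camera scene pos",ray("scene",(0,0))[0])
def cc(q): u=proj("scene",q); return ((u-[280,130])*3.7).round(0)
for z in(.0,.05,.1,.15):print(cc(p+[0,0,z]))
E
python3 -c "
import cv2
a=cv2.imread('pics/wrist2.png')[170:370,220:420];cv2.imwrite('pics/w2c.png',cv2.resize(a,None,fx=3,fy=3,interpolation=2)*1)
a=cv2.imread('pics/w2c.png');cv2.imwrite('pics/w2d.png',cv2.convertScaleAbs(a,alpha=2.2))"
```

```text
(0, 0, 0) [320. 242.]
(0.011, 0, 0) [320. 234.]
(0.011, 0, 0.011) [320. 252.]
(0.011, 0, -0.011) [320. 216.]
(-0.1, 0, -0.011) [319. 357.]
(-0.0, 0, -0.011) [320. 223.]
0.0745 [319. 294.]
0.1025 [319. 247.]
0.1245 [319. 207.]
camera scene pos [0.93260826 0.10190085 0.63983157]
[357. 245.]
[369. 180.]
[382. 105.]
[396.  20.]
```

View pics/w2d.png

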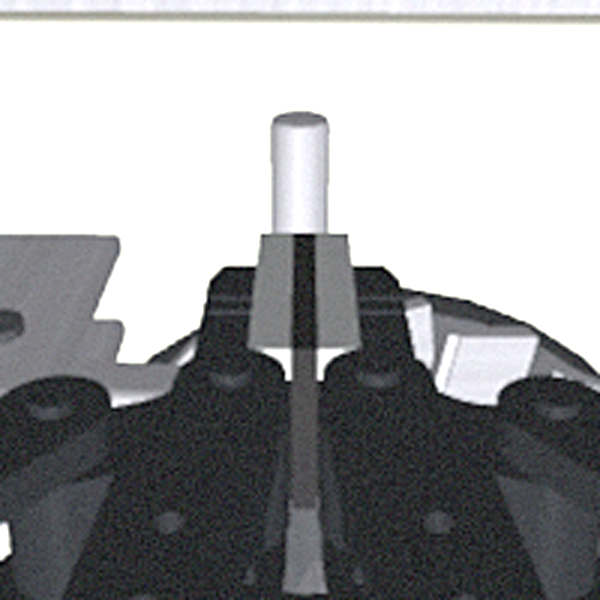

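```bash
python3 - <<'E'
from h import *
c=robot.calibration("wrist");Kc=c["camera_matrix"];M=np.linalg.inv(c["tool_from_camera"])
def pw(t):
    q=Kc@(M[:3,:3]@np.array(t)+M[:3,3]);return (q[:2]/q[2]).round(0)
for x in(.011,-.002,-.024,-.038,-.06):
  for z in(-.011,.011): print("open",x,z,pw((x,.0425,z)),"shut",pw((x,0.0,z)), "w17",pw((x,0.0085,z)))
s,p,R=pose()
for b in((-.130,.130,.012),(.130,.130,.012)): print(pw(R.T@(b2w(*b)-p)))
import cv2
a=cv2.imread('pics/wrist1.png')[200:400,320:560];cv2.imwrite('pics/w1d.png',cv2.convertScaleAbs(cv2.resize(a,None,fx=3,fy=3,interpolation=2),alpha=2.))
E
```

```text
open 0.011 -0.011 [395. 216.] shut [320. 216.] w17 [335. 216.]
open 0.011 0.011 [393. 252.] shut [320. 252.] w17 [335. 252.]
open -0.002 -0.011 [400. 224.] shut [320. 224.] w17 [336. 224.]
open -0.002 0.011 [398. 262.] shut [320. 262.] w17 [336. 262.]
open -0.024 -0.011 [411. 240.] shut [320. 240.] w17 [338. 240.]
open -0.024 0.011 [408. 282.] shut [320. 282.] w17 [337. 282.]
open -0.038 -0.011 [419. 253.] shut [320. 253.] w17 [340. 253.]
open -0.038 0.011 [415. 298.] shut [320. 298.] w17 [339. 298.]
open -0.06 -0.011 [436. 278.] shut [320. 278.] w17 [343. 278.]
open -0.06 0.011 [431. 330.] shut [320. 330.] w17 [342. 330.]
[139. 177.]
[548. 179.]
```

View pics/w1d.png

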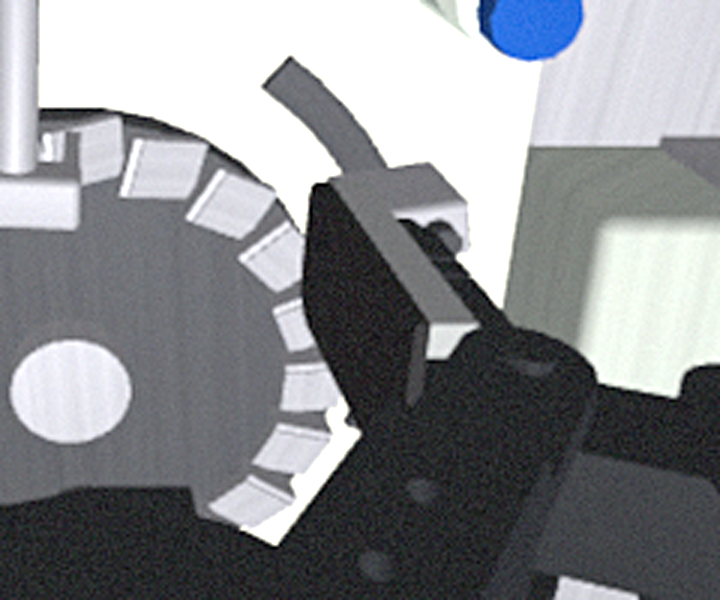

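```bash
python3 - <<'E'
from h import *
import cv2
s,p,R=pose()
a=robot.camera("scene")[:,:,::-1][140:220,350:430]
a=cv2.convertScaleAbs(cv2.resize(a,None,fx=7,fy=7,interpolation=2),alpha=2.)
cv2.imwrite("pics/s2z.png",a)
for x in(.011,-.033,-.055):
  for z in(-.011,.011):
    u=proj("scene",p+R@np.array([x,0,z])); print(x,z,((u-[350,140])*7).round(0))
print(((proj("scene",b2w(-.015,.1245,.058))-[350,140])*7).round(0))
E
```

```text
0.011 -0.011 [229. 420.]
0.011 0.011 [134. 418.]
-0.033 -0.011 [250. 315.]
-0.033 0.011 [150. 313.]
-0.055 -0.011 [261. 258.]
-0.055 0.011 [158. 256.]
[283. 381.]
```

View pics/s2z.png

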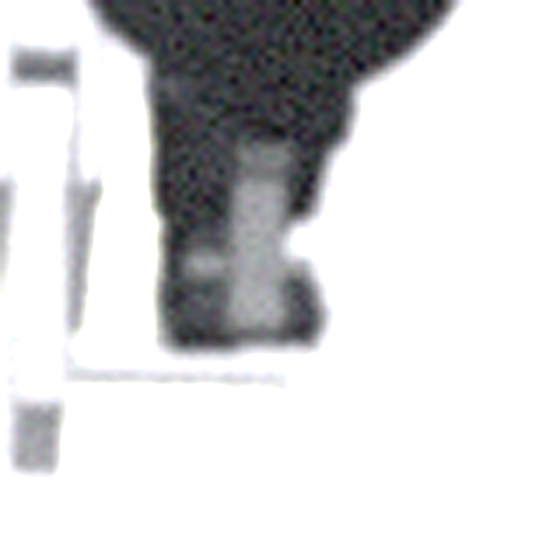

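```bash
python3 -m inch '[0,0,0,0,0,0,0,0,0,0,0,0,0,0,0,0,0,0,0,0,0,0,0,0]' -1;  python3 -m inch '[0.6,0,0,0,1.2,0,0,0,1.8,0,0,0,2.4,0,0,0,2.4,0,0,0]'; python3 - <<'E'
from h import *
import cv2
st();go(b2w(-.015,.1025,.007),YAW)
for n in("wrist","scene"):
    a=robot.camera(n)[:,:,::-1];cv2.imwrite(f"pics/{n}3.png",a if n=="wrist" else cv2.resize(a[130:280,280:440],None,fx=3.7,fy=3.7,interpolation=2))
E
```

```text
time: 4.47
eef_pos: [0.5574, 0.1296, 0.0521]
orientation: [0.525, 0.474, 0.525, -0.474]
wrist_force: [-0.4, 0.3, -1.4]
width: 1.001
time: 5.1
eef_pos: [0.5572, 0.1296, 0.0275]
orientation: [0.525, 0.473, 0.525, -0.474]
wrist_force: [0.2, 0.1, 0.6]
width: 1.0
t 5.1 p [0.5572 0.1296 0.0275] y-yaw 0.103 x [-0.001 -0.    -1.   ] F [0.2 0.1 0.6] w 1.0 q [ 0.02  0.6   1.48 -0.    1.06 -0.08]
rows [ 2.05 -0.    0.06] 0.004
```

View pics/wrist3.png

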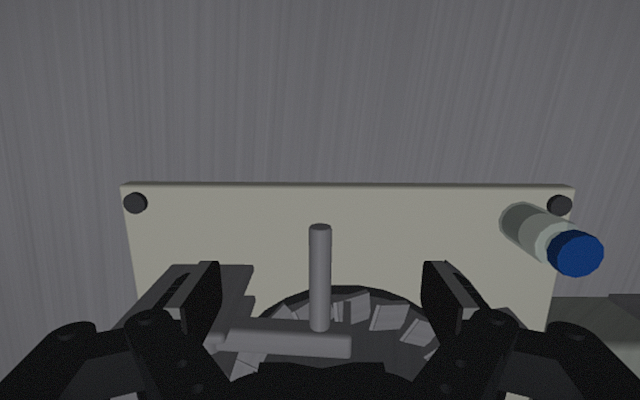

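View pics/scene3.png

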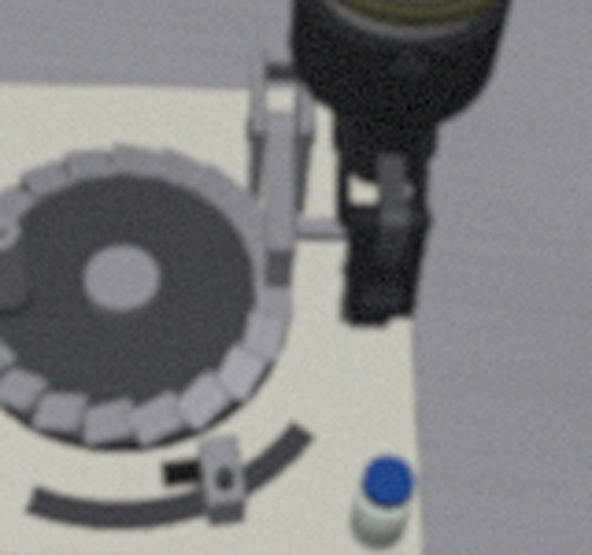

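```bash
python3 -m inch '[0,0,-0.2,0,0,0,-0.4,0,0.5,0,-0.4,0,1,0,-0.4,0,1.5,0,-0.4,0,2,0,-0.4,0,2,0,-0.4,0]' 0;  python3 - <<'E'
from h import *
import cv2
st();
for n in("wrist",):
    a=robot.camera(n)[:,:,::-1];cv2.imwrite(f"pics/{n}4.png",a)
E
```

```text
time: 6.08
eef_pos: [0.5568, 0.1336, 0.0077]
orientation: [0.525, 0.473, 0.525, -0.474]
wrist_force: [-0.0, 0.5, 0.3]
width: 0.5
t 6.08 p [0.5568 0.1336 0.0077] y-yaw 0.103 x [-0.001 -0.    -1.   ] F [-0.   0.5  0.3] w 0.5 q [ 0.03  0.63  1.49  0.    1.02 -0.07]
```

View pics/wrist4.png

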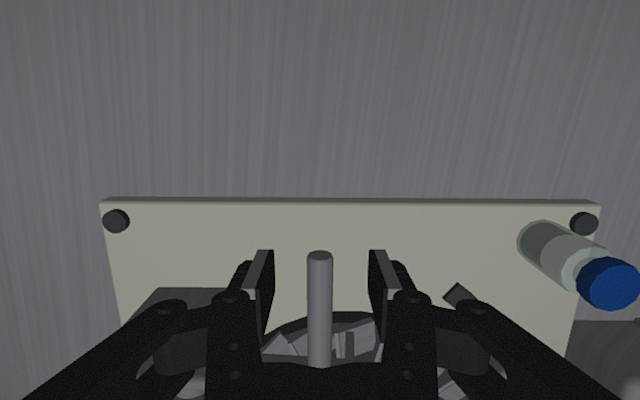

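```bash
python3 -m inch '[0,0,0,0,0,0,0,0,0,0,0,0,0,0,0,0,0,0,0,0]' 1;  python3 - <<'E'
from h import *
import cv2
st();
for n in("wrist",):
    a=robot.camera(n)[:,:,::-1];cv2.imwrite(f"pics/{n}5.png",a)
E
```

```text
time: 6.75
eef_pos: [0.5563, 0.1335, 0.0082]
orientation: [0.525, 0.473, 0.525, -0.474]
wrist_force: [-4.8, -0.1, 3.3]
width: 0.094
t 6.75 p [0.5563 0.1335 0.0082] y-yaw 0.103 x [-0.002 -0.    -1.   ] F [-4.8 -0.1  3.3] w 0.094 q [ 0.03  0.63  1.49 -0.    1.02 -0.07]
```

View pics/wrist5.png

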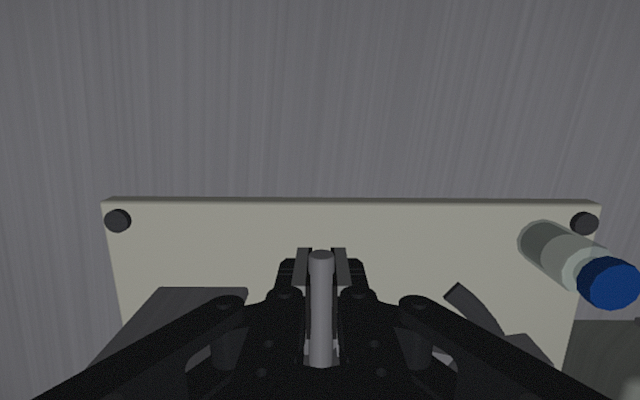

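```bash
python3 -m inch '[-0.39,-0.04,0,0,-1.09,-0.18,0,0,-1.77,-0.41,0,0,-2.42,-0.73,0,0,-3.02,-1.13,0,0,-3.56,-1.6,0,0,-3.56,-1.6,0,0]' 1;  python3 - <<'E'
from h import *
import cv2
st();
for n in("wrist",):
    a=robot.camera(n)[:,:,::-1];cv2.imwrite(f"pics/{n}6.png",a)
E
```

```text
time: 7.68
eef_pos: [0.5417, 0.1321, 0.0447]
orientation: [0.526, 0.474, 0.524, -0.473]
wrist_force: [1.8, 2.6, -1.9]
width: 0.094
t 7.67 p [0.5417 0.1321 0.0447] y-yaw 0.103 x [ 0.003  0.    -1.   ] F [ 1.8  2.6 -1.9] w 0.094 q [ 0.03  0.56  1.51  0.    1.08 -0.08]
```

View pics/wrist6.png

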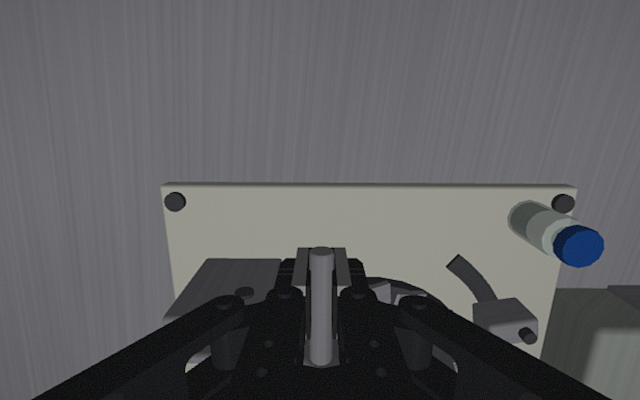

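```bash
python3 -m inch '[-0.47,-0.54,0,0,-0.87,-1.14,0,0,-1.19,-1.78,0,0,-1.42,-2.47,0,0,-1.56,-3.17,0,0,-1.61,-3.89,0,0,-1.56,-4.61,0,0,-1.42,-5.31,0,0]' 1;  python3 -c "
from h import *
st()"
```

```text
time: 8.72
eef_pos: [0.4923, 0.1273, 0.0619]
orientation: [0.528, 0.477, 0.522, -0.47]
wrist_force: [2.9, 6.6, 27.7]
width: 0.096
t 8.72 p [0.4923 0.1273 0.0619] y-yaw 0.103 x [ 0.012  0.002 -1.   ] F [ 2.9  6.6 27.7] w 0.096 q [ 0.02  0.46  1.63  0.    1.04 -0.08]
```

```bash
python3 -m inch '[-0.3,0,0,0,-0.3,-0.3,0,0,-0.15,-0.65,0,0,-0.15,-0.65,0,0]' 1;  python3 - <<'E'
from h import *
import cv2
st();
for n in("wrist","scene"):
    a=robot.camera(n)[:,:,::-1];cv2.imwrite(f"pics/{n}7.png",a if n=="wrist" else cv2.resize(a[100:250,280:440],None,fx=3.7,fy=3.7,interpolation=2))
E
```

```text
time: 9.22
eef_pos: [0.4837, 0.1262, 0.0595]
orientation: [0.526, 0.475, 0.524, -0.473]
wrist_force: [7.3, 5.4, -5.1]
width: 0.097
t 9.22 p [0.4837 0.1262 0.0595] y-yaw 0.103 x [ 0.004  0.001 -1.   ] F [ 7.3  5.4 -5.1] w 0.097 q [ 0.02  0.45  1.65  0.    1.03 -0.09]
```

View pics/wrist7.png

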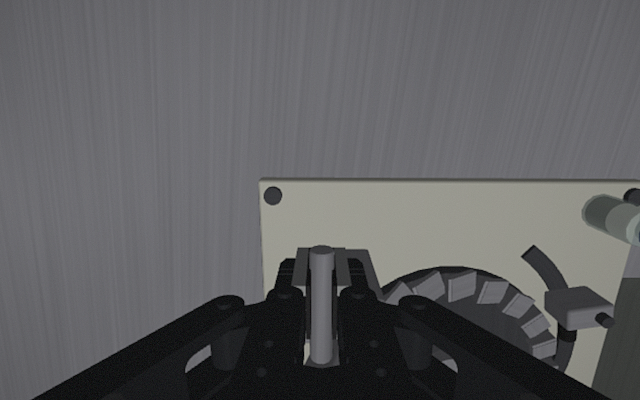

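View pics/scene7.png

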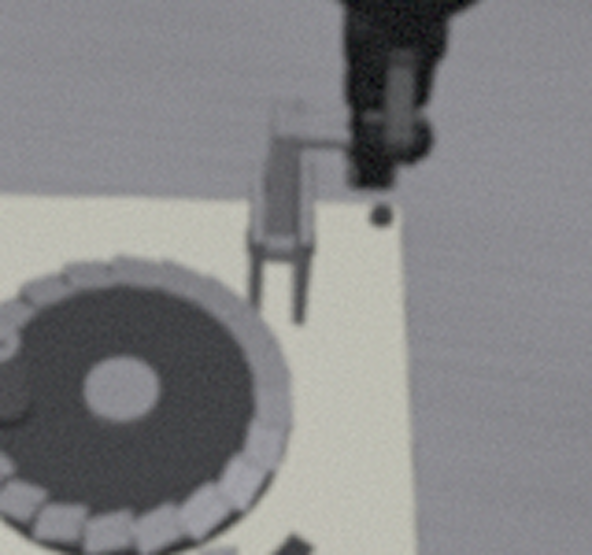

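```bash
python3 -m inch '[0,0,0,0,0,0,0,0,0,0,0,0,0,0,0,0,0,0,0,0]' 0; python3 -m inch '[-1,0,0,0,-3,0,0,0,-6,0,0,0,-9,0,0,0,-9,0,0,0]' -; python3 - <<'E'
from h import *
import cv2
st();
go(b2w(-.0,.0,.15),.21)
for n in("wrist","scene"):
    a=robot.camera(n)[:,:,::-1];cv2.imwrite(f"pics/{n}8.png",a if n=="wrist" else cv2.resize(a[100:280,250:440],None,fx=3.2,fy=3.2,interpolation=2))
E
```

```text
time: 9.95
eef_pos: [0.4818, 0.1258, 0.0594]
orientation: [0.525, 0.474, 0.525, -0.474]
wrist_force: [0.7, 0.0, -0.5]
width: 0.5
time: 10.58
eef_pos: [0.4829, 0.1259, 0.1519]
orientation: [0.526, 0.475, 0.524, -0.472]
wrist_force: [0.2, 0.1, -0.8]
width: 0.5
t 10.57 p [0.4829 0.1259 0.1519] y-yaw 0.103 x [ 0.005  0.    -1.   ] F [ 0.2  0.1 -0.8] w 0.5 q [ 0.02  0.34  1.53 -0.    1.27 -0.09]
rows [ 0.24  8.88 10.71] -0.107
```

View pics/wrist8.png

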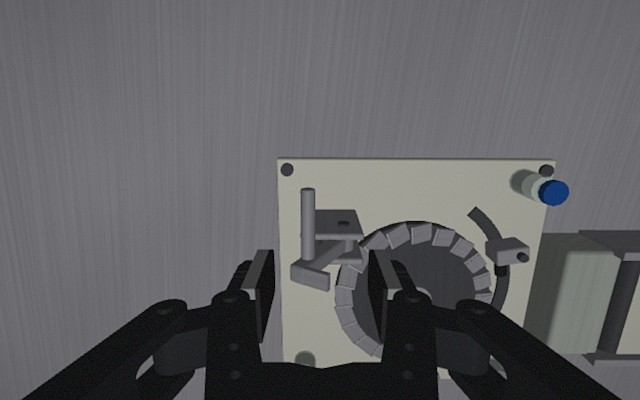

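View pics/scene8.png

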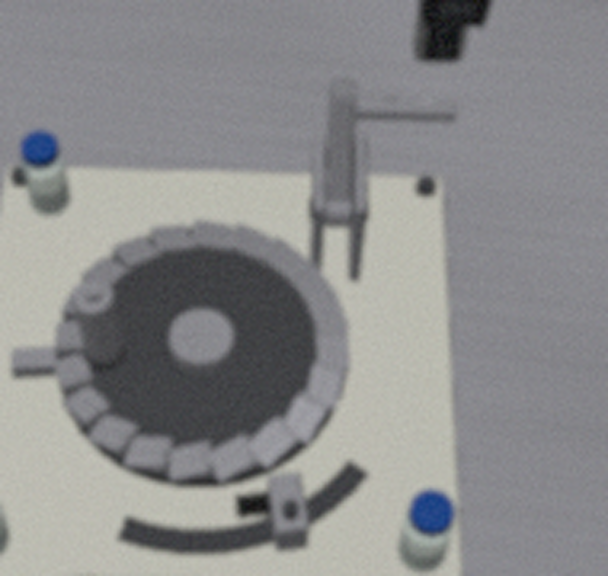

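```bash
sed -i 's/H=np.array(.*;Y/H=np.array([.5817,.0287]);Y/' h.py; cat >> h.py <<'E'
def knob(a,z,dt=0): return np.array([H[0]+.05*np.cos(a)-dt*np.sin(a),H[1]+.05*np.sin(a)+dt*np.cos(a),z])
E
python3 - <<'E'
from h import *
go(knob(-1.38,.10),-1.38+np.pi/2)
E
```

```text
rows [ 4.95  9.4  15.67] -0.088
```

```bash
python3 -m inch '[0,2.7,4.5,-0.02,0,5.4,9,-0.05,1,8,13.3,-0.08,3,9.35,15.65,-0.09,5,9.35,15.65,-0.09,5,9.35,15.65,-0.09]' 0; python3 - <<'E'
from h import *
import cv2
st();
go(knob(-1.38,.022),-1.38+np.pi/2)
for n in("wrist",):
    a=robot.camera(n)[:,:,::-1];cv2.imwrite(f"pics/{n}9.png",a)
E
```

```text
time: 11.42
eef_pos: [0.5897, -0.0202, 0.0972]
orientation: [0.544, 0.449, 0.547, -0.45]
wrist_force: [0.4, 0.3, 0.1]
width: 0.501
t 11.43 p [ 0.5897 -0.0202  0.0972] y-yaw 0.192 x [-0.005  0.001 -1.   ] F [0.4 0.3 0.1] w 0.501 q [-0.23  0.54  1.34  0.    1.26 -0.43]
rows [7.51 0.18 0.07] 0.002
```

View pics/wrist9.png

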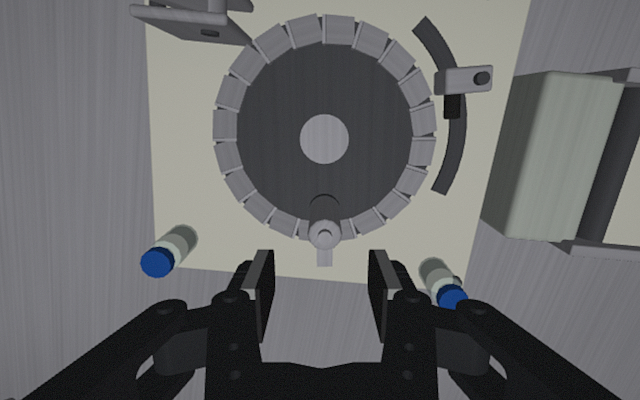

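```bash
python3 - <<'E'
from h import *
s,p,R=pose();c=robot.calibration("wrist");Kc=c["camera_matrix"];M=c["tool_from_camera"]
def w(uv,z):
    d=R@M[:3,:3]@np.linalg.inv(Kc)@np.array([*uv,1.]);o=p+R@M[:3,3];return o+d*(z-o[2])/d[2]
for k,uv,z in(("knob",(324,235),.087),("lugend",(325,266),.033),("hub",(325,139),.042)):
    q=w(uv,z);d=q[:2]-H;print(k,q.round(4),np.hypot(*d),np.arctan2(d[1],d[0]))
print(knob(-1.38,.087))
E
python3 -m inch '[2,0.1,0.07,0,4,0.15,0.07,0,6,0.18,0.07,0,7.5,0.18,0.07,0,7.5,0.18,0.07,0]' 0; python3 - <<'E'
from h import *
import cv2
st();
for n in("wrist",):
    a=robot.camera(n)[:,:,::-1];cv2.imwrite(f"pics/{n}10.png",a)
E
```

```text
knob [ 0.5926 -0.0202  0.087 ] 0.05011876871781133 -1.3506926748566765
lugend [ 0.6028 -0.066   0.033 ] 0.09703513140276845 -1.3511093848904232
hub [0.5838 0.0294 0.042 ] 0.0021978564637758842 0.32052049085348644
[ 0.59118204 -0.02039268  0.087     ]
time: 12.1
eef_pos: [0.5925, -0.0203, 0.0241]
orientation: [0.546, 0.449, 0.546, -0.45]
wrist_force: [0.6, -1.1, 0.4]
width: 0.503
t 12.1 p [ 0.5925 -0.0203  0.0241] y-yaw 0.193 x [-0.001  0.    -1.   ] F [ 0.6 -1.1  0.4] w 0.503 q [-0.23  0.63  1.42 -0.    1.09 -0.43]
```

View pics/wrist10.png

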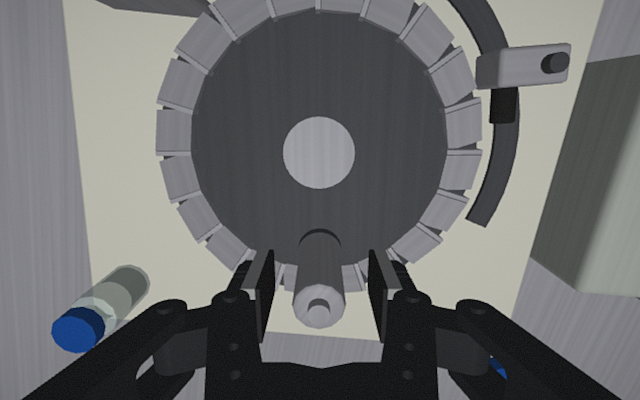

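```bash
python3 -m inch '[0.1,0,0,0,0.1,0,0,0,0.1,0,0,0]' 0.42; python3 -c "
from h import *
st()"; python3 -m inch '[0,0.5,-0.02,-0.1,0,0.99,-0.1,-0.2,0,1.48,-0.22,-0.3,0,1.95,-0.39,-0.4,0,2.4,-0.61,-0.5,0,2.82,-0.87,-0.6,0,3.22,-1.18,-0.7,0,3.59,-1.52,-0.8]' 0.42; python3 - <<'E'
from h import *
import cv2
st();
for n in("wrist",):
    a=robot.camera(n)[:,:,::-1];cv2.imwrite(f"pics/{n}11.png",a)
s,p,R=pose();d=p[:2]-H;print(np.hypot(*d),np.arctan2(d[1],d[0]))
E
```

```text
time: 12.52
eef_pos: [0.593, -0.0206, 0.0238]
orientation: [0.546, 0.45, 0.546, -0.449]
wrist_force: [-0.1, -0.2, 0.2]
width: 0.29
t 12.53 p [ 0.593  -0.0206  0.0238] y-yaw 0.193 x [ 0.001 -0.    -1.   ] F [-0.1 -0.2  0.2] w 0.29 q [-0.23  0.63  1.42  0.    1.09 -0.43]
time: 13.52
eef_pos: [0.6248, 0.0007, 0.0236]
orientation: [0.678, 0.2, 0.678, -0.201]
wrist_force: [-2.6, -3.3, 1.6]
width: 0.29
t 13.53 p [0.6248 0.0007 0.0236] y-yaw 0.996 x [-0.001 -0.001 -1.   ] F [-2.6 -3.3  1.6] w 0.29 q [-0.19  0.68  1.32 -0.    1.14 -1.18]
0.05145684534432304 -0.5604822047283897
```

View pics/wrist11.png

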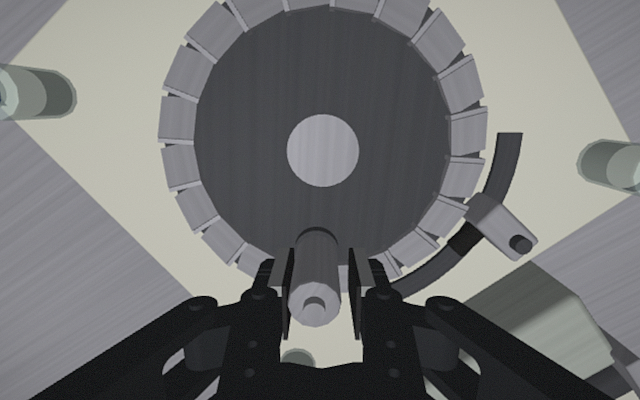

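```bash
python3 -m inch '[0,0.5,-0.02,-0.1,0,0.99,-0.1,-0.2,0,1.48,-0.22,-0.3,0,1.95,-0.39,-0.4,0,2.4,-0.61,-0.5,0,2.82,-0.87,-0.6,0,3.03,-1.02,-0.65,0,3.03,-1.02,-0.65]' 0.42; python3 - <<'E'
from h import *
import cv2
st();
for n in("wrist",):
    a=robot.camera(n)[:,:,::-1];cv2.imwrite(f"pics/{n}12.png",a)
s,p,R=pose();d=p[:2]-H;print(np.hypot(*d),np.arctan2(d[1],d[0]),"Ft",R[:,1]@s["wrist_force"])
E
```

```text
time: 14.58
eef_pos: [0.6334, 0.032, 0.0237]
orientation: [0.707, -0.025, 0.706, 0.025]
wrist_force: [0.9, -1.7, 0.8]
width: 0.288
t 14.57 p [0.6334 0.032  0.0237] y-yaw 1.641 x [ 0.001 -0.    -1.   ] F [ 0.9 -1.7  0.8] w 0.288 q [-0.14  0.69  1.29 -0.    1.16 -1.78]
0.05174719925533205 0.06437311701609369 Ft -0.9491947841010859
```

View pics/wrist12.png

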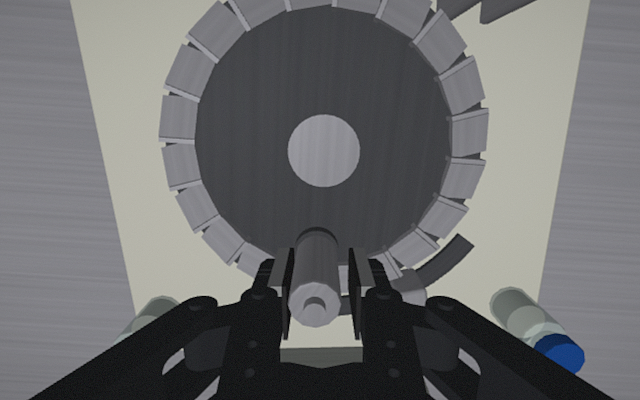

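```bash
python3 -m inch '[0,0.1,0,-0.02,0,0.2,0,-0.04,0,0.3,-0.01,-0.06,0,0.4,-0.02,-0.08,0,0.5,-0.03,-0.1,0,0.6,-0.04,-0.12,0,0.7,-0.05,-0.14,0,0.7,-0.05,-0.14]' 0.42; cat >> h.py <<'E'
def kst():
    s,p,R=pose();d=p[:2]-H;F=s["wrist_force"];print("r",np.hypot(*d).round(4),"a",np.arctan2(d[1],d[0]).round(4),"Ft",(R[:,1]@F).round(2),"Frad",(R[:,2]@F).round(2),"Fz",F[2].round(2),"t",round(s["time"],2))
E
python3 -c "
from h import *
kst()"
```

```text
time: 15.62
eef_pos: [0.632, 0.0394, 0.0233]
orientation: [0.703, -0.075, 0.703, 0.075]
wrist_force: [-0.0, -1.9, 1.3]
width: 0.292
r 0.0514 a 0.2087 Ft -1.83 Frad -0.41 Fz 1.33 t 15.62
```

```bash
python3 -m inch '[0,0.05,0,-0.01,0,0.1,0,-0.02,0,0.15,0,-0.03,0,0.15,0,-0.03]' 0.42; python3 -c "
from h import *
kst()";python3 -m inch '[0,0.05,0,-0.01,0,0.1,0,-0.02,0,0.1,0,-0.02]' 0.42; python3 -c "
from h import *
kst()"
```

```text
time: 16.12
eef_pos: [0.6317, 0.0407, 0.0233]
orientation: [0.702, -0.085, 0.702, 0.086]
wrist_force: [-0.1, -0.6, 0.1]
width: 0.29
r 0.0514 a 0.2353 Ft -0.53 Frad -0.28 Fz 0.11 t 16.12
time: 16.5
eef_pos: [0.6315, 0.0417, 0.0233]
orientation: [0.701, -0.092, 0.701, 0.093]
wrist_force: [0.4, -2.0, 0.1]
width: 0.29
r 0.0515 a 0.255 Ft -2.0 Frad -0.16 Fz 0.13 t 16.5
```

```bash
for i in 1 2; do :; done; python3 -m inch '[0,0.05,0,-0.01,0,0.1,0,-0.02,0,0.1,0,-0.02]' 0.42; python3 -c "
from h import *
kst()";python3 -m inch '[0,0.05,0,-0.01,0,0.1,0,-0.02,0,0.1,0,-0.02]' 0.42; python3 - <<'E'
from h import *
kst()
import cv2
a=robot.camera("top")[:,:,::-1];cv2.imwrite(f"pics/top13.png",cv2.resize(a[140:320,230:410],(590,590),interpolation=2))
E
```

```text
time: 16.88
eef_pos: [0.6313, 0.0426, 0.0234]
orientation: [0.7, -0.099, 0.7, 0.1]
wrist_force: [0.6, -1.4, -1.2]
width: 0.291
r 0.0515 a 0.2738 Ft -1.52 Frad 0.22 Fz -1.15 t 16.88
time: 17.25
eef_pos: [0.631, 0.0436, 0.0234]
orientation: [0.699, -0.106, 0.699, 0.107]
wrist_force: [0.8, -1.9, -1.1]
width: 0.29
r 0.0515 a 0.2936 Ft -2.09 Frad 0.23 Fz -1.07 t 17.25
```

View pics/top13.png

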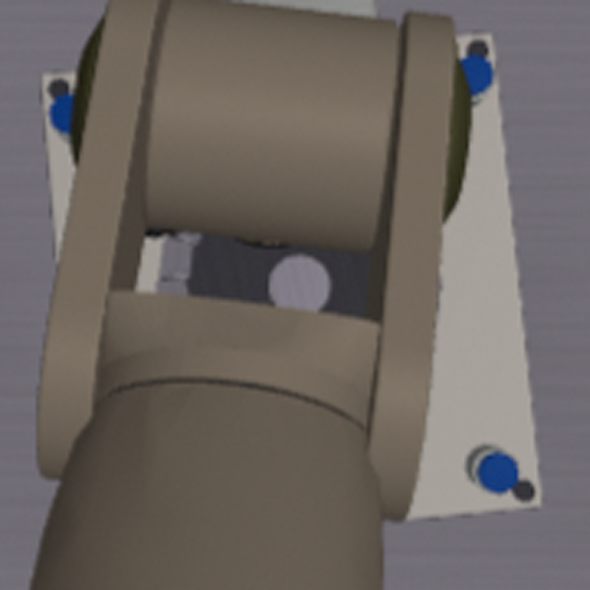

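```bash
for i in 1; do :; done; python3 -m inch '[0,0.05,0,-0.01,0,0.08,0,-0.02,0,0.08,0,-0.02]' 0.42; python3 -c "
from h import *
kst()";python3 -m inch '[0,0.04,0,-0.01,0,0.08,0,-0.01,0,0.08,0,-0.01]' 0.42; python3 -c "
from h import *
kst()"
```

```text
time: 17.68
eef_pos: [0.6308, 0.0443, 0.0234]
orientation: [0.698, -0.113, 0.698, 0.114]
wrist_force: [0.7, -1.5, -0.9]
width: 0.288
r 0.0515 a 0.3081 Ft -1.62 Frad 0.25 Fz -0.93 t 17.68
time: 18.05
eef_pos: [0.6306, 0.0451, 0.0234]
orientation: [0.697, -0.117, 0.697, 0.117]
wrist_force: [1.1, -1.8, -1.7]
width: 0.292
r 0.0515 a 0.323 Ft -2.04 Frad 0.5 Fz -1.69 t 18.05
```

```bash
python3 -m inch '[0,0.03,0,-0.01,0,0.06,0,-0.01,0,0.06,0,-0.01]' 0.42; python3 -c "
from h import *
kst()";python3 -m inch '[0,0.03,0,-0.01,0,0.06,0,-0.01,0,0.06,0,-0.01]' 0.42; python3 - <<'E'
from h import *
kst()
import cv2
a=robot.camera("wrist")[:,:,::-1];cv2.imwrite(f"pics/w14.png",a)
a=robot.camera("scene")[:,:,::-1];cv2.imwrite(f"pics/s14.png",cv2.resize(a[130:300,220:405],None,fx=3.5,fy=3.5,interpolation=cv2.INTER_CUBIC))
E
```

```text
time: 18.42
eef_pos: [0.6304, 0.0456, 0.0234]
orientation: [0.697, -0.12, 0.697, 0.12]
wrist_force: [0.4, -2.6, -1.9]
width: 0.289
r 0.0515 a 0.3347 Ft -2.62 Frad -0.46 Fz -1.95 t 18.43
time: 18.8
eef_pos: [0.6303, 0.0459, 0.0235]
orientation: [0.696, -0.124, 0.696, 0.124]
wrist_force: [1.4, -4.3, -2.1]
width: 0.289
r 0.0515 a 0.34 Ft -4.54 Frad -0.18 Fz -2.09 t 18.8
```

View pics/s14.png

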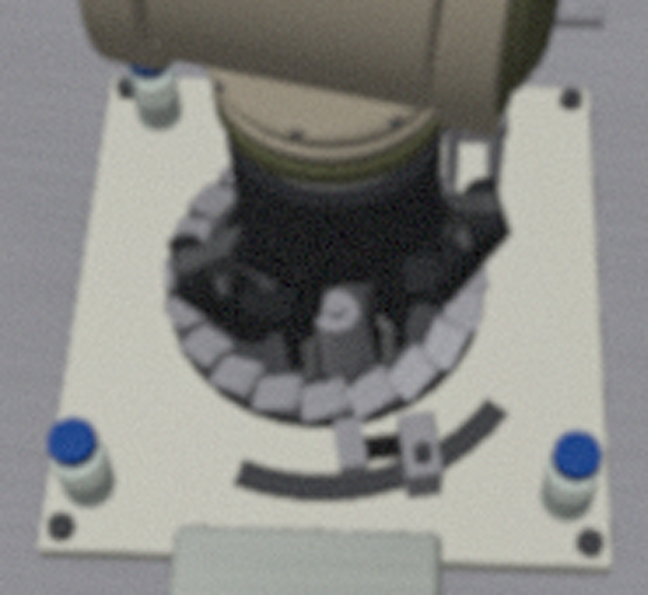

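View pics/w14.png

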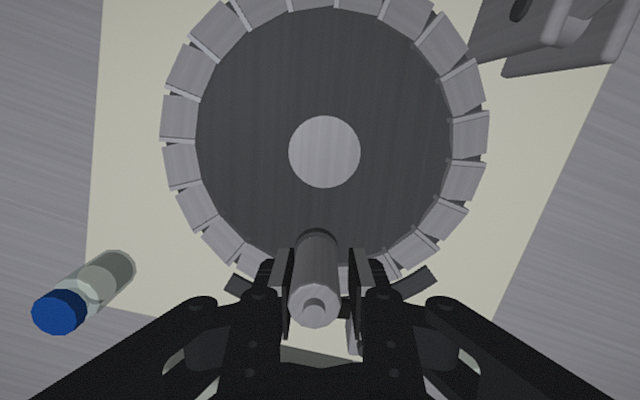

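```bash
python3 -m inch '[0,0.03,0,-0.01,0,0.06,0,-0.01,0,0.06,0,-0.01]' 0.42; python3 -c "
from h import *
kst()"
```

```text
time: 19.27
eef_pos: [0.6302, 0.0462, 0.0235]
orientation: [0.696, -0.128, 0.695, 0.127]
wrist_force: [2.3, -7.2, -2.6]
width: 0.294
r 0.0515 a 0.3461 Ft -7.57 Frad -0.4 Fz -2.62 t 19.27
```

```bash
python3 -m inch '[0,0.03,0,0,0,0.06,0,0,0,0.06,0,0]' 0.42; python3 -c "
from h import *
kst()"
```

```text
time: 19.65
eef_pos: [0.6302, 0.0464, 0.0234]
orientation: [0.696, -0.128, 0.695, 0.127]
wrist_force: [3.8, -7.0, -3.4]
width: 0.289
r 0.0516 a 0.3496 Ft -7.83 Frad 1.06 Fz -3.42 t 19.65
```

```bash
python3 -m inch '[0,0.03,0,0,0,0.06,0,0,0,0.06,0,0]' 0.42; python3 -c "
from h import *
kst()"
```

```text
time: 20.02
eef_pos: [0.6302, 0.0466, 0.0235]
orientation: [0.696, -0.128, 0.695, 0.127]
wrist_force: [2.9, -9.4, -3.4]
width: 0.29
r 0.0517 a 0.3532 Ft -9.85 Frad -0.59 Fz -3.35 t 20.02
```

```bash
python3 -m inch '[0,0.03,0,0,0,0.06,0,0,0,0.06,0,0]' 0.42; python3 -c "
from h import *
kst()"
```

```text
time: 20.4
eef_pos: [0.6301, 0.0468, 0.0235]
orientation: [0.696, -0.128, 0.695, 0.126]
wrist_force: [4.6, -11.4, -4.0]
width: 0.29
r 0.0517 a 0.3568 Ft -12.26 Frad 0.26 Fz -4.02 t 20.4
```

```bash
python3 -m inch '[0,0.04,0,0,0,0.08,0,0,0,0.08,0,0,0,0.08,0,0,0,0.08,0,0,0,0.08,0,0]' 0.42; python3 -c "
from h import *
kst()"
```

```text
time: 21.15
eef_pos: [0.6301, 0.047, 0.0235]
orientation: [0.696, -0.128, 0.695, 0.126]
wrist_force: [4.1, -13.2, -4.1]
width: 0.29
r 0.0517 a 0.3624 Ft -13.79 Frad -0.83 Fz -4.05 t 21.15
```

```bash
python3 -m inch '[0,-0.05,0,0,0,-0.1,0,0,0,-0.15,0,0,0,-0.2,0,0,0,-0.25,0,0,0,-0.3,0,0,0,-0.3,0,0]' 0.42; python3 - <<'E'
from h import *
kst()
import cv2
a=robot.camera("wrist")[:,:,::-1];cv2.imwrite(f"pics/w15.png",a[200:,160:480])
E
```

```text
time: 22.02
eef_pos: [0.6301, 0.0464, 0.0234]
orientation: [0.696, -0.127, 0.696, 0.127]
wrist_force: [1.4, -3.5, -1.8]
width: 0.293
r 0.0515 a 0.3516 Ft -3.79 Frad 0.05 Fz -1.85 t 22.02
```

View pics/w15.png

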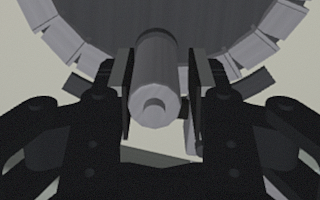

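```bash
python3 -m inch '[0,-0.05,0,0,0,-0.1,0,0,0,-0.15,0,0,0,-0.2,0,0,0,-0.25,0,0,0,-0.25,0,0]' 0.42; python3 -c "
from h import *
kst()"
```

```text
time: 22.82
eef_pos: [0.631, 0.044, 0.0235]
orientation: [0.696, -0.127, 0.696, 0.127]
wrist_force: [0.5, 0.0, 0.1]
width: 0.294
r 0.0516 a 0.3008 Ft -0.15 Frad 0.49 Fz 0.08 t 22.82
```

Free of the knob. Open and lift straight up.

```bash
python3 -m inch '[0,0,0,0,0,0,0,0,0,0,0,0,0,0,0,0]' 0; python3 -m inch '[-1,0,0,0,-3,0,0,0,-7,0,0,0,-12,0,0,0,-12,0,0,0]'; python3 - <<'E'
from h import *
st()
import cv2
a=robot.camera("wrist")[:,:,::-1];cv2.imwrite(f"pics/w16.png",a)
a=robot.camera("scene")[:,:,::-1];cv2.imwrite(f"pics/s16.png",cv2.resize(a[130:300,220:405],None,fx=3.5,fy=3.5,interpolation=cv2.INTER_CUBIC))
th=np.radians(120);g=b2w(-.07+.055*np.cos(th),.1065,.061+.055*np.sin(th)-.052);print(g);go(g+[0,0,.1],.099)
E
```

```text
time: 23.32
eef_pos: [0.631, 0.044, 0.0234]
orientation: [0.696, -0.127, 0.696, 0.127]
wrist_force: [0.6, 0.0, 0.0]
width: 0.5
time: 23.95
eef_pos: [0.6328, 0.0439, 0.1485]
orientation: [0.699, -0.128, 0.692, 0.126]
wrist_force: [-0.0, -0.1, -0.3]
width: 0.497
t 23.95 p [0.6328 0.0439 0.1485] y-yaw 1.933 x [ 0.009 -0.001 -1.   ] F [-0.  -0.1 -0.3] w 0.497 q [-0.12  0.56  1.14  0.    1.42 -2.05]
[0.47415112 0.12504178 0.0566314 ]
rows [ -1.29  13.13 -11.78] 1.834
```

View pics/w16.png

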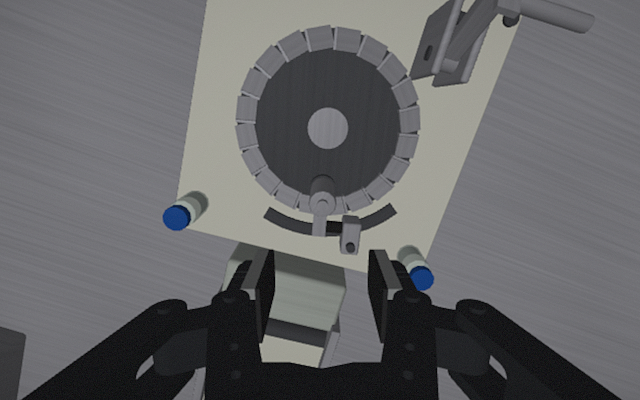

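View pics/s16.png

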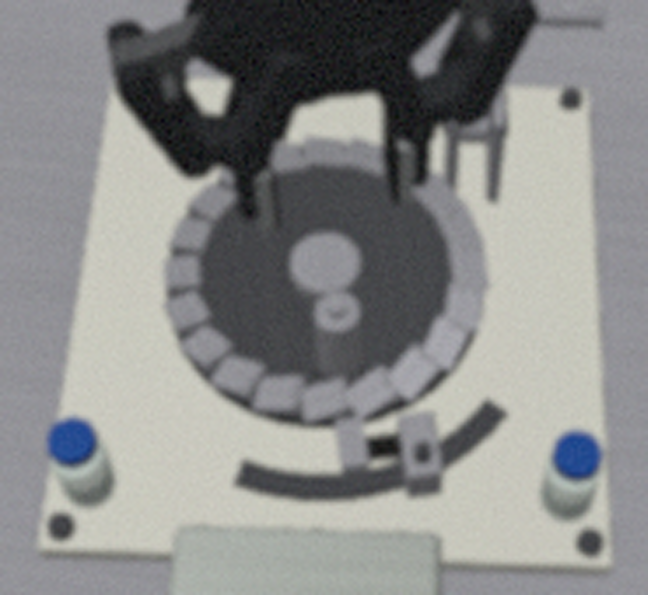

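```bash
python3 -m inch '[-1.3,1.6,-1.5,0.18,-1.3,3.2,-3,0.36,-1.3,4.8,-4.4,0.54,-1.3,6.4,-5.9,0.72,-1.3,8,-7.3,0.9,-1.3,9.6,-8.7,1.08,-1.3,11.3,-10.1,1.26,-1.3,13.1,-11.8,1.44]' 0; python3 -c "
from h import *
st();go([.4741,.1252,.125],.099)"
```

```text
time: 25.05
eef_pos: [0.4729, 0.125, 0.1552]
orientation: [0.605, 0.364, 0.607, -0.365]
wrist_force: [-0.1, 0.8, -1.0]
width: 0.497
t 25.05 p [0.4729 0.125  0.1552] y-yaw 0.487 x [-0.003 -0.    -1.   ] F [-0.1  0.8 -1. ] w 0.497 q [ 0.02  0.32  1.54  0.    1.28 -0.47]
rows [3.02 0.12 0.04] 0.388
```

```bash
python3 -m inch '[0,0.05,0,0.15,1,0.12,0.04,0.3,3,0.12,0.04,0.39,3,0.12,0.04,0.39]' 0; python3 - <<'E'
from h import *
st();go([.4741,.1252,.055],.103)
import cv2
cv2.imwrite(f"pics/w17.png",robot.camera("wrist")[:,:,::-1])
s,p,R=pose();c=robot.calibration("wrist");Kc=c["camera_matrix"];M=np.linalg.inv(c["tool_from_camera"])
for y in(.0745,.1245):
    th=np.radians(120);b=b2w(-.07+.055*np.cos(th),y,.058+.055*np.sin(th));q=Kc@(M[:3,:3]@(R.T@(b-p))+M[:3,3]);print(q[:2]/q[2])
E
```

```text
time: 25.55
eef_pos: [0.4741, 0.1248, 0.1246]
orientation: [0.524, 0.472, 0.527, -0.475]
wrist_force: [0.0, -0.4, 0.8]
width: 0.498
t 25.55 p [0.4741 0.1248 0.1246] y-yaw 0.104 x [-0.005 -0.    -1.   ] F [ 0.  -0.4  0.8] w 0.498 q [ 0.02  0.36  1.58 -0.    1.2  -0.09]
rows [ 6.96  0.03 -0.03] 0.001
[318.85331501 276.43475593]
[319.2002874  199.69344974]
```

View pics/w17.png

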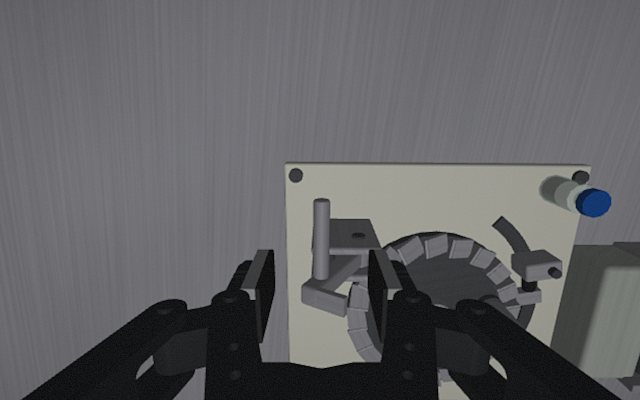

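```bash
python3 -m inch '[2,0.1,-0.03,0,4,0.1,-0.03,0,6,0.1,-0.03,0,7,0.1,-0.03,0,7,0.1,-0.03,0]' 0; python3 -c "
from h import *
st()";python3 -m inch '[0,0,0,0,0,0,0,0,0,0,0,0,0,0,0,0,0,0,0,0]' 1; python3 - <<'E'
from h import *
st()
import cv2
cv2.imwrite(f"pics/w18.png",robot.camera("wrist")[:,:,::-1])
E
```

```text
time: 26.22
eef_pos: [0.4764, 0.1253, 0.0564]
orientation: [0.525, 0.473, 0.525, -0.474]
wrist_force: [-0.3, 0.5, 0.9]
width: 0.497
t 26.23 p [0.4764 0.1253 0.0564] y-yaw 0.104 x [-0.001 -0.    -1.   ] F [-0.3  0.5  0.9] w 0.497 q [ 0.02  0.45  1.67 -0.    1.02 -0.09]
time: 26.85
eef_pos: [0.4765, 0.1254, 0.0571]
orientation: [0.525, 0.474, 0.525, -0.473]
wrist_force: [-3.2, -0.4, 6.3]
width: 0.091
t 26.85 p [0.4765 0.1254 0.0571] y-yaw 0.103 x [ 0.001  0.    -1.   ] F [-3.2 -0.4  6.3] w 0.091 q [ 0.02  0.45  1.67 -0.    1.02 -0.09]
```

View pics/w18.png

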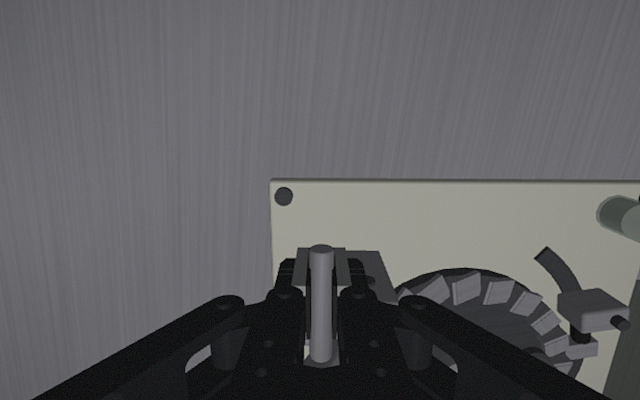

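```bash
python3 -m inch '[-0.29,0.61,0,0,-0.5,1.24,0,0,-0.65,2,0,0,-0.69,2.67,0,0,-0.64,3.43,0,0,-0.5,4.09,0,0,-0.27,4.77,0,0,-0.27,4.77,0,0]' 1; python3 -c "
from h import *
st()"
```

```text
time: 27.9
eef_pos: [0.5242, 0.1302, 0.0591]
orientation: [0.525, 0.474, 0.525, -0.474]
wrist_force: [-2.6, -1.2, 6.7]
width: 0.089
t 27.9 p [0.5242 0.1302 0.0591] y-yaw 0.103 x [-0. -0. -1.] F [-2.6 -1.2  6.7] w 0.089 q [ 0.02  0.51  1.54 -0.    1.09 -0.08]
```

```bash
python3 -m inch '[0.32,0.65,0,0,0.87,1.43,0,0,1.54,2.11,0,0,1.93,2.4,0,0,2.33,2.66,0,0,2.98,2.98,0,0,3.38,3.13,0,0,3.38,3.13,0,0]' 1; python3 - <<'E'
from h import *
st()
import cv2
cv2.imwrite(f"pics/w19.png",robot.camera("wrist")[:,:,::-1])
a=robot.camera("scene")[:,:,::-1];cv2.imwrite(f"pics/s19.png",cv2.resize(a[130:300,220:405],None,fx=3.5,fy=3.5,interpolation=cv2.INTER_CUBIC))
E
```

```text
time: 28.9
eef_pos: [0.5547, 0.1332, 0.0249]
orientation: [0.525, 0.473, 0.525, -0.474]
wrist_force: [-3.6, -4.4, 4.3]
width: 0.095
t 28.9 p [0.5547 0.1332 0.0249] y-yaw 0.103 x [-0.001 -0.    -1.   ] F [-3.6 -4.4  4.3] w 0.095 q [ 0.03  0.6   1.48 -0.    1.06 -0.07]
```

View pics/s19.png

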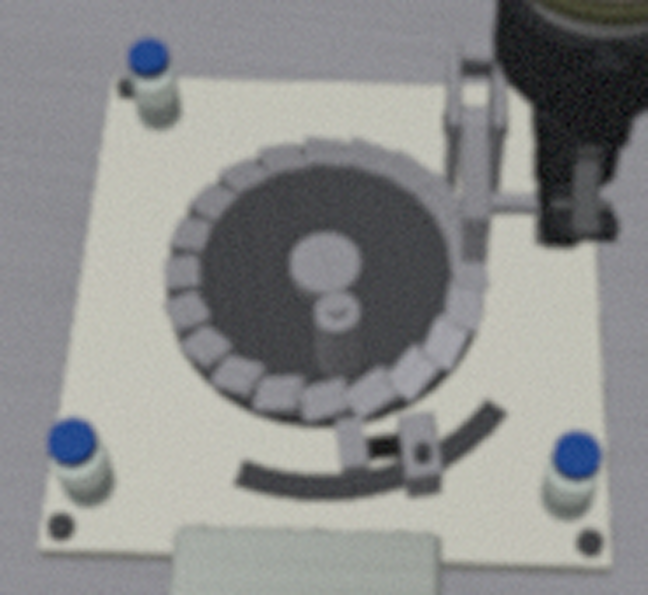

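```bash
python3 -m inch '[0.2,0.06,0,0,0.4,0.12,0,0,0.6,0.17,0,0,0.8,0.2,0,0,0.8,0.2,0,0]' 1; python3 -c "
from h import *
st()"; python3 -m inch '[0.1,0.01,0,0,0.2,0.02,0,0,0.2,0.02,0,0]' 1; python3 -c "
from h import *
st()"
```

```text
time: 29.62
eef_pos: [0.5563, 0.1333, 0.0167]
orientation: [0.525, 0.473, 0.525, -0.474]
wrist_force: [-4.4, -5.0, -0.2]
width: 0.09
t 29.62 p [0.5563 0.1333 0.0167] y-yaw 0.103 x [-0.002 -0.001 -1.   ] F [-4.4 -5.  -0.2] w 0.09 q [ 0.03  0.62  1.49 -0.    1.04 -0.07]
time: 30.0
eef_pos: [0.5564, 0.1333, 0.0154]
orientation: [0.525, 0.473, 0.525, -0.474]
wrist_force: [-6.6, -6.4, 7.5]
width: 0.093
t 30.0 p [0.5564 0.1333 0.0154] y-yaw 0.103 x [-0.002 -0.001 -1.   ] F [-6.6 -6.4  7.5] w 0.093 q [ 0.03  0.62  1.49 -0.    1.04 -0.07]
```

```bash
python3 -m inch '[0.05,0,0,0,0.05,0,0,0]' 1; python3 - <<'E'
from h import *
st()
import cv2
a=robot.camera("wrist")[:,:,::-1];cv2.imwrite(f"pics/w20.png",a)
a=robot.camera("scene")[:,:,::-1];cv2.imwrite(f"pics/s20.png",cv2.resize(a[140:240,320:420],None,fx=6,fy=6,interpolation=cv2.INTER_CUBIC))
E
```

```text
time: 30.25
eef_pos: [0.5564, 0.1333, 0.0153]
orientation: [0.525, 0.473, 0.525, -0.474]
wrist_force: [-8.4, -5.0, 12.2]
width: 0.091
t 30.25 p [0.5564 0.1333 0.0153] y-yaw 0.103 x [-0.001 -0.001 -1.   ] F [-8.4 -5.  12.2] w 0.091 q [ 0.03  0.62  1.49 -0.    1.04 -0.07]
```

View pics/s20.png

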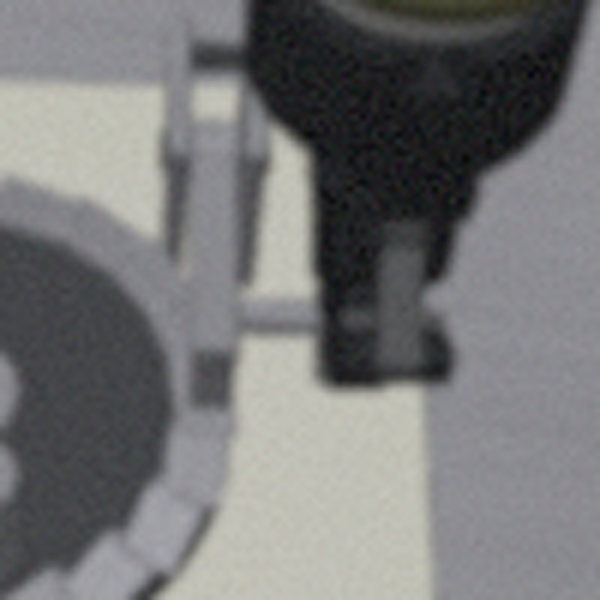

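View pics/w20.png

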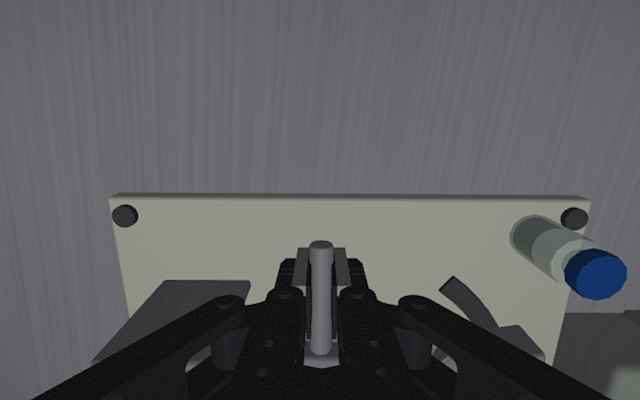

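```bash
python3 -m inch '[-0.05,0,0,0,-0.1,0,0,0,-0.1,0,0,0]' 1; python3 -c "
from h import *
st()"
```

```text
time: 30.72
eef_pos: [0.5563, 0.1333, 0.0156]
orientation: [0.525, 0.473, 0.525, -0.474]
wrist_force: [-6.1, -5.1, 3.9]
width: 0.09
t 30.73 p [0.5563 0.1333 0.0156] y-yaw 0.103 x [-0.002 -0.001 -1.   ] F [-6.1 -5.1  3.9] w 0.09 q [ 0.03  0.62  1.49 -0.    1.04 -0.07]
```

```bash
python3 -m inch '[0,0,0,0,0,0,0,0,0,0,0,0,0,0,0,0,0,0,0,0]' 0.3; python3 - <<'E'
from h import *
st()
import cv2
a=robot.camera("wrist")[:,:,::-1];cv2.imwrite(f"pics/w21.png",a)
E
python3 -m inch '[-1,0,0,0,-2,0,0,0,-4,0,0,0,-8,0,0,0,-12,0,0,0,-12,0,0,0]'; python3 - <<'E'
from h import *
st()
import cv2
a=robot.camera("wrist")[:,:,::-1];cv2.imwrite(f"pics/w22.png",a)
E
```

```text
time: 31.35
eef_pos: [0.5573, 0.1337, 0.0158]
orientation: [0.525, 0.474, 0.525, -0.474]
wrist_force: [-0.2, 0.4, -0.4]
width: 0.353
t 31.35 p [0.5573 0.1337 0.0158] y-yaw 0.103 x [ 0.  0. -1.] F [-0.2  0.4 -0.4] w 0.353 q [ 0.03  0.62  1.49  0.    1.04 -0.07]
time: 32.15
eef_pos: [0.5587, 0.1338, 0.1397]
orientation: [0.527, 0.475, 0.523, -0.472]
wrist_force: [0.0, -0.1, 0.3]
width: 0.353
t 32.15 p [0.5587 0.1338 0.1397] y-yaw 0.103 x [ 0.007  0.    -1.   ] F [ 0.  -0.1  0.3] w 0.353 q [ 0.03  0.47  1.34  0.    1.32 -0.07]
```

View pics/w21.png

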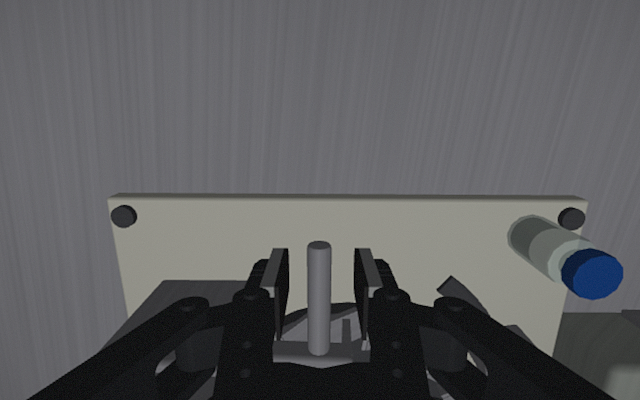

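View pics/w22.png

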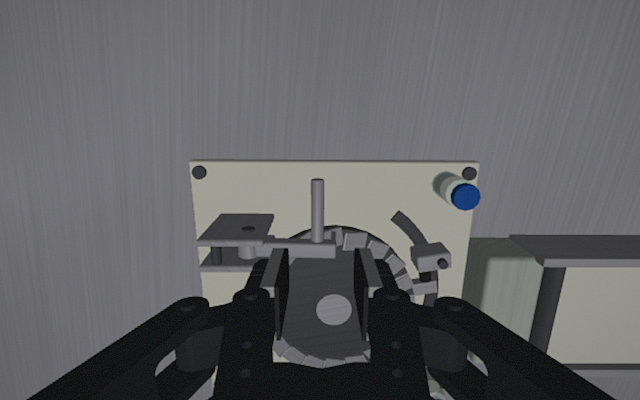

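```bash
python3 -m inch '[-4,-2,-4,0,-5,-4,-8,0,-5,-6,-12,0,-5,-6,-12,0]'; python3 - <<'E'
from h import *
st()
import cv2
a=robot.camera("scene")[:,:,::-1];cv2.imwrite(f"pics/s23.png",cv2.resize(a[130:300,220:405],None,fx=3.5,fy=3.5,interpolation=cv2.INTER_CUBIC))
a=robot.camera("top")[:,:,::-1];cv2.imwrite(f"pics/t23.png",cv2.resize(a[140:320,230:410],(590,590),interpolation=2))
E
```

```text
time: 32.7
eef_pos: [0.4833, 0.2487, 0.1853]
orientation: [0.526, 0.472, 0.526, -0.473]
wrist_force: [1.6, -0.2, -1.0]
width: 0.349
t 32.7 p [0.4833 0.2487 0.1853] y-yaw 0.107 x [-0.002 -0.    -1.   ] F [ 1.6 -0.2 -1. ] w 0.349 q [0.26 0.38 1.35 0.   1.41 0.15]
```

View pics/s23.png

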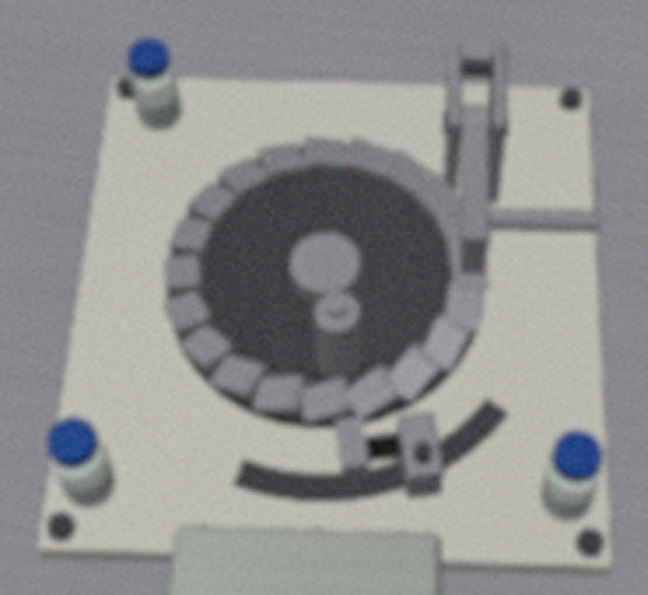

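View pics/t23.png

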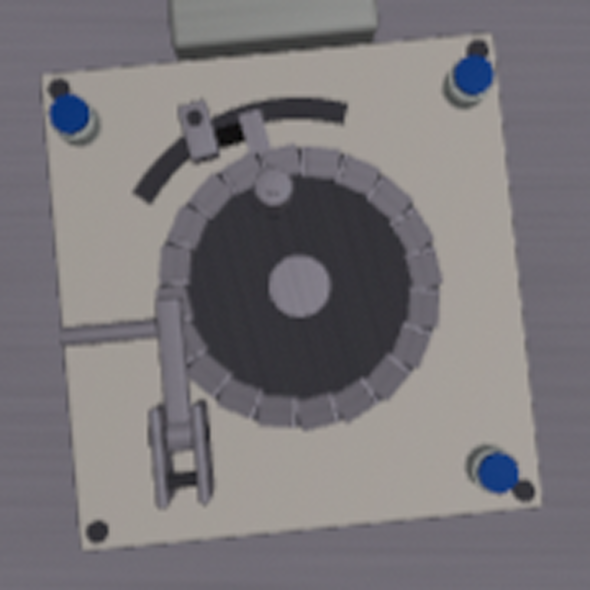

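```bash
python3 -c "
from bench import robot
print(robot.close_job())"
```

```text
the job is handed in; nothing more can be done
None
```

I handed the job in at 32.7 s simulated time; no verdict was reported.

- **Pawl opened:** I pinched it by its bar and swung it over to about 109°. It fell on to its end stop and stayed there.
- **Wheel wound back:** I turned it by the caged knob until the lug was on the buffer, pressing with about 14 N at the knob. That is about 6.5 N on the buffer by calculation, and I held it for more than 0.5 s. Then I backed off, opened and lifted clear.
- **Pawl lowered:** I brought it down until the nose touched the teeth. The peak wrist reading there was about 12 N. I eased that to about 4 N and let go.

**Last checks:** The final scene and top pictures show the pawl down as at the start. The lug is against the buffer, the vials are where they stood, and the gripper is well clear. I could not measure the force left on the buffer; I only judged the contact from the pictures.

**What failed or disagreed:**
- **First grasp:** it closed on nothing. In the pictures the fingertips stood about 44 mm farther back than the given tool frame says, so I corrected every later depth by that.
- **Pawl swing:** about 28 N of vertical wrist force built up near 105°, because my arc was about 3 mm too low. I corrected the arc.
- **Camera positions:** the wheel axis positions from the different cameras disagreed by up to 4 mm. I settled it with the position of the first grip that held.

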